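Make up two leather-cutting kits in their trays

ROBOT

A 6-joint arm with a two-finger parallel gripper is mounted at the origin on a cart in front of the work surface, level with it; the furniture and walls round the work are solid. World frame = base frame: x ahead of the robot, y to its left, z up, the work surface at z = 0. Lengths are in m, angles in rad, forces in N, time in s.
With the tool pointing down it reaches from about 0.35 to 0.925 m from the base axis. Payload 6.4 kg.
Tool frame: the origin (TCP) lies midway between the tips of the shut fingers; the grasp point (between the pads) lies 19 mm behind it (bot.grip_point_offset is the distance from the TCP to the grasp point, in m); z points along the fingers, y is the direction in which the jaws open and shut (so a half turn about z gives the same grasp; the last joint's range is limited). The gripper opens to 85 mm and grips with 20 to 120 N. Pads are 22 mm wide; open, the fingers measure 114 mm over their backs; the gripper's body (76 mm by 85 mm) begins 54 mm behind the grasp point. The pads swing forward as they close: fully open they stand 13 mm farther back than shut.
Start: joints at [-1.329, 0.245, 1.558, -0, 1.339, -0.174], TCP at [0.263, -0.595, 0.196] pointing down, gripper open.
Joint ranges: [-3.13, 3.13], [-1.02, 2.26], [0.13, 2.54], [-0.95, 4.09], [0.21, 2.88], [-2.74, 2.74]. Speed limits (rad/s): [2.57, 2.57, 3.14, 3.14, 3.14, 3.14].

INTERFACE

Orientations are given as [roll, pitch, yaw] about the fixed x, y, z axes, in that order (R = Rz(yaw) Ry(pitch) Rx(roll)).
In Python, from workcell import monitor, optics, workorder, bot gives the robot as it stands.
- The arm moves only by the tool apply_moves, never from a script. Its argument "series" is a list of rows, each an object of numbers: "dx", "dy", "dz": the shift along the tool's x, y, z in mm; "roll": the turn about the tool's z in rad; "hand": the opening, from 0 (shut) to 1 (fully open). In form: [{"dx": .., "dy": .., "dz": .., "roll": .., "hand": ..}, ...]. A call has 1 to 10 rows; each row is the pose to reach, as a shift and turn from the pose commanded when the call began, along the tool's axes at that moment; what a row does not reach only later rows make up. A row lasts 1/10 s, in which the tool goes at most 50 mm and 8.59 degrees, less where a joint would pass 70% of its speed; a pose out of reach is approached as far as the arm can. A call with a gripper value outside its range is refused whole. The fingers move at their own pace and stop on an object; the grip force is fixed at half the most. Time passes only in rows, so rows that repeat a pose let the fingers close. It gives the time, the measured TCP pose, the force and the opening at its end, in the units of the state.
- monitor.state(): the state, without advancing time (a new reading comes with each control period).
- optics.grab_frame(name): name is "scene" or "top"; returns a dict with "image" (400x640x3 uint8, red, green, blue), "K" (3x3 intrinsics, pixels), "dist_coeffs" ([k1, k2, p1, p2, k3] as OpenCV has them; the pictures are not rectified), "T" (4x4, takes a point from camera to world coordinates). Camera axes: x right, y down, z forward; pixel columns grow to the right and rows downward; lengths in m; the calibration is good to about 2 mm. A picture is of the moment at which its call begins. There is no depth.
- workorder.close_job(): hands the job in, once; it reports no verdict.
The state is a dict: "time_s": time; "qpos": joint angles; "qvel": joint speeds; "joint_torque": joint torques, N m; "tcp_pos": TCP position; "orientation": TCP orientation; "ft_force": force on the tool from outside, world axes, zero at the start; "ft_torque": the same for the moment, N m; "finger_gap": finger opening in m.
Only numpy, scipy, OpenCV 4.12 (cv2) and the standard library are available. Lean on these libraries where they do the work, as an engineer would, in place of code of your own. Each camera call takes 0.05 s, during which the arm holds its last target. There are 200 camera calls.

TASK

Make up the two kits: in the tray that carries the rectangular leather blanks, lay the bottle-shaped die in the wide recess and the awl in the narrow recess; in the tray that carries the oval blanks, lay the plain round-ended die in the wide recess and the hollow punch in the narrow recess. Each must lie flat on the floor of its recess, within its edges. Leave the notched die, which is not needed, where it is.

Things in the scene. Friction and masses are not known exactly. Their poses are not given: they have to be found in the camera images.
- tray_rect: Fixed plywood tray with a stack of rectangular (93 x 60 mm) leather on its +x end (x 85..150 mm, top 45 mm up). Reaches x -89..159, y -86..86, top 24 mm up. Two recesses 150 mm long (x), dark floor 18 mm up: wide 68 mm, centre (0, +39); narrow 46 mm, centre (0, -50). Origin: underside, midway between recess ends; z up. Trays alike but for the leather
- tray_oval: Fixed plywood tray with a stack of oval (83 x 50 mm) leather on its +x end (x 85..150 mm, top 45 mm up). Reaches x -89..159, y -86..86, top 24 mm up. Two recesses 150 mm long (x), dark floor 18 mm up: wide 68 mm, centre (0, +39); narrow 46 mm, centre (0, -50). Origin: underside, midway between recess ends; z up. Trays alike but for the leather
- bottle_die_mid (a point): Steel strip cutting die, open frame standing on the board, bottle-shaped outline: 130 mm long, 30 high, 0.2 kg; body 50 mm wide on the -x half (parallel sides at x = -30 mm: grip there), stepping in at x = -9..12 mm to a 37 mm neck at +x. Pinch across its width (y). Point: its centre, 15 mm above its underside; x along its length, z up.
- block_die_mid (a point): Steel strip cutting die, open frame standing on the board, plain, with straight sides and round ends, no neck, no notch: 88 mm long, 36 to 40 wide, 30 high, 0.2 kg. Pinch across its width (y). Point: its centre, 15 mm above its underside; x along its length, z up.
- stock_awl_mid (a point): Awl lying on the board: thick turned wooden handle, collar, steel spike; 132 mm long, 26 mm thick, 0.06 kg. Point: the middle of its length, 13 mm above its underside; its length is along its y: the handle from y = -4 to +66 mm (grip it across at about y = +22 mm, 26 mm wide), the spike towards -y. z up. May lie either way round in its recess.
- punch_mid (a point): Hollow drive punch, a plain grey steel rod lying on the board, 104 mm long, 18 mm thick and high, 0.09 kg. Point: its centre, 9 mm above its underside; its length is along its y, pinch across x. z up. May lie either way round in its recess.
- notch_die_mid (a point): Steel strip cutting die, open frame standing on the board, not needed: an oblong with a V notch in the middle of both long sides, 120 x 48 mm, 30 mm high. Pinch across its width (y). Point: its centre, 15 mm above its underside; x along its length, z up. (Around: a press swing arm overhangs the board's right edge, 0.07 to 0.3 m up: rise before turning there; a post hangs behind the stock, 0.39 m up.)
Things that resemble listed ones, but are neither listed nor needed, are in the scene too. What is shaped like the part that bears punch_mid but turquoise is not meant.

How it is judged:
By the outcome, as a careful person would: the job done as asked, in the order asked, and still so for the second after the job is handed in, with the robot touching nothing.
It also fails if it takes over 120 s, if anything falls off the work surface, if the arm or the gripper's body presses on something with over 40 N, if the wrist force passes 120 N, or if a joint passes its speed limit or range.

## Working session

There is one attempt and no reset: what is moved stays moved. The work goes in short steps, Python scripts to look and compute and a tool call to move; the robot and the scene stay as the last step left them, time stands still between calls to the robot, and variables do not carry over. Pictures are saved under pics/ and viewed, about 12 in all and at most 16, crops included, and the job is handed in when it is done.

Besides the shell and the picture viewer there is one more tool, called after "Request:" as name(argument=value, ...), one argument or row to a line, values as JSON. apply_moves: Moves the arm, as the interface text tells. Its arguments: {"type":"object","properties":{"series":{"type":"array"}},"required":["series"]}

```bash
ls; mkdir -p pics; python3 - <<'E'
from workcell import monitor, optics, bot
import cv2,pickle
s=monitor.state();print({k:s[k] for k in('time_s','tcp_pos','orientation','finger_gap')})
for n in('top','scene'):
    f=optics.grab_frame(n);pickle.dump(f,open(n+'0.pkl','wb'))
    print(n,f['K'],f['dist_coeffs'],f['T'])
    cv2.imwrite(f'pics/{n}0.png',cv2.cvtColor(f['image'],cv2.COLOR_RGB2BGR))
E
```

```text
pics
{'time_s': 0.0, 'tcp_pos': array([ 0.26238613, -0.59398025,  0.19503072]), 'orientation': array([-3.13961829e+00, -3.37922983e-04,  4.15754771e-01]), 'finger_gap': 0.08517659425804716}
top [[469.86082021   0.         316.43505433]
 [  0.         469.86082021 197.4558995 ]
 [  0.           0.           1.        ]] [-0.13105171  0.          0.          0.          0.        ] [[ 0.02094932 -0.9987332   0.04575055  0.41992375]
 [-0.99958604 -0.02002071  0.02066203  0.00951524]
 [-0.0197199  -0.04616447 -0.99873919  1.13193373]
 [ 0.          0.          0.          1.        ]]
scene [[428.88734554   0.         322.78159199]
 [  0.         428.88734554 196.51368851]
 [  0.           0.           1.        ]] [-0.0443391  0.         0.         0.         0.       ] [[-0.87428153 -0.29842818  0.38284779  0.05370416]
 [-0.48523336  0.51546629 -0.70628825  0.78014344]
 [ 0.01343118 -0.80326529 -0.59546997  0.71066206]
 [ 0.          0.          0.          1.        ]]
```

View pics/top0.png

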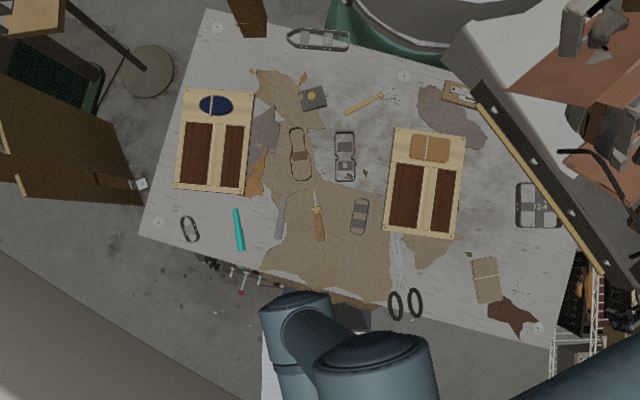

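View pics/scene0.png

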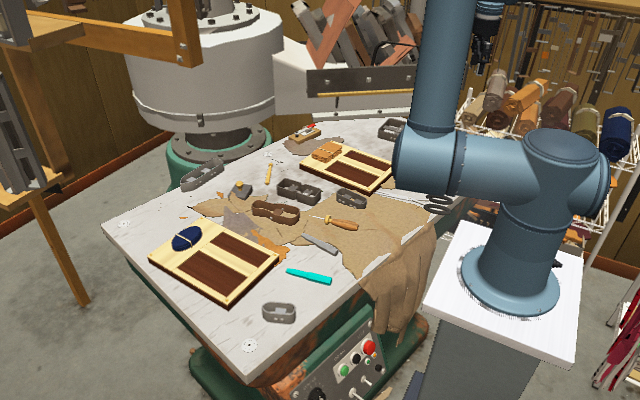

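The oval tray (blue stack) is at about (213,140) and the rectangular one (orange) at about (425,180). Open frames that could be dies: (300,153), (345,155), (360,215), (190,228), (318,40), (538,205). The awl is at (318,215). A grey rod, the likely punch, is at (280,215), and the turquoise one at (239,229) is excluded.

```bash
cat > h.py <<'E'
import pickle,cv2,numpy as np
def load(n): return pickle.load(open(n+'.pkl','rb'))
def p2w(f,px,z):
    px=np.array(px,float).reshape(-1,1,2)
    u=cv2.undistortPoints(px,f['K'],np.array(f['dist_coeffs']))[:,0]
    d=np.c_[u,np.ones(len(u))]@f['T'][:3,:3].T;o=f['T'][:3,3]
    return o+d*((z-o[2])/d[:,2])[:,None]
def w2p(f,P):
    Ti=np.linalg.inv(f['T'])
    return cv2.projectPoints(np.array(P,float).reshape(-1,1,3),cv2.Rodrigues(Ti[:3,:3])[0],Ti[:3,3],f['K'],np.array(f['dist_coeffs']))[0][:,0]
def crop(f,x0,y0,x1,y1,s,name=None,step=10):
    im=cv2.cvtColor(f['image'],cv2.COLOR_RGB2BGR)[y0:y1,x0:x1]
    im=cv2.resize(im,None,fx=s,fy=s,interpolation=cv2.INTER_CUBIC)
    for x in range(-(-x0//step)*step,x1,step):
        cv2.line(im,(int((x-x0+.5)*s),0),(int((x-x0+.5)*s),6),(0,0,255),1)
        if x%(2*step)==0:cv2.putText(im,str(x),(int((x-x0+.5)*s)-10,16),0,.35,(0,0,255),1)
    for y in range(-(-y0//step)*step,y1,step):
        cv2.line(im,(0,int((y-y0+.5)*s)),(6,int((y-y0+.5)*s)),(0,0,255),1)
        cv2.putText(im,str(y),(8,int((y-y0+.5)*s)+4),0,.35,(0,0,255),1)
    if name: cv2.imwrite('pics/'+name,im)
    return im
E
python3 - <<'E'
from h import *
f=load('top0')
crop(f,265,115,385,250,4.4,'c1.png')
a=crop(f,170,85,260,260,3.4);b=crop(f,380,120,470,245,3.4);c=crop(f,280,20,355,60,3);d=crop(f,505,175,565,235,3)
im=np.zeros((600,800,3),np.uint8)
for q,x,y in((a,0,0),(b,310,0),(c,310,430),(d,600,415)):
    h,w=q.shape[:2];im[y:y+h,x:x+w]=q[:600-y,:800-x]
cv2.imwrite('pics/c2.png',im)
E
```

```text
(no output)
```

View pics/c1.png

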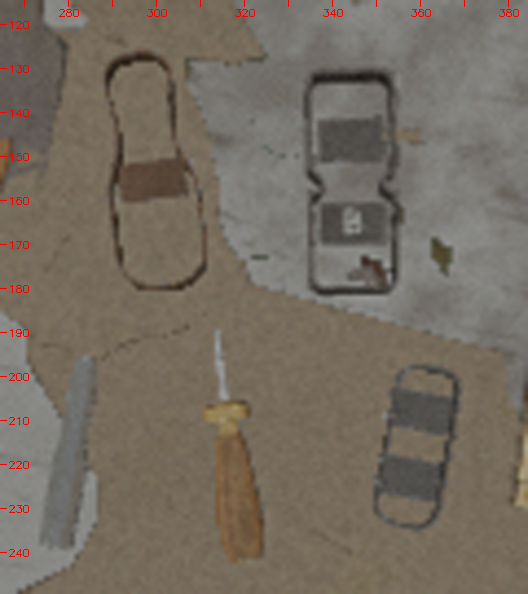

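View pics/c2.png

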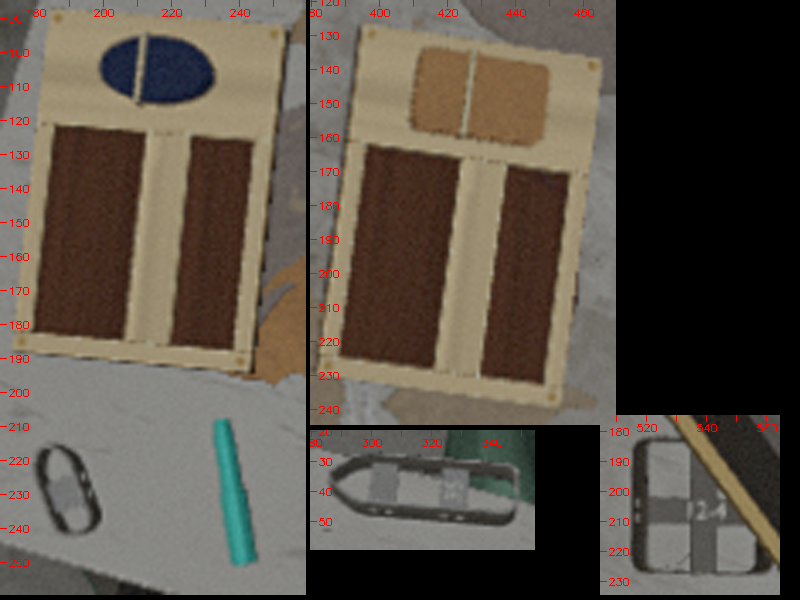

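```bash
python3 - <<'E'
from h import *
f=load('top0')
def C(p,s=4.4,x0=265,y0=115): return np.array(p,float)/s+[x0-.5,y0-.5]
def ax(n,a,b,z):
    A,B=p2w(f,[a,b],z);d=A-B;print(n,'mid',((A+B)/2*1000).round(1),'len',(np.hypot(*d[:2])*1000).round(1),'yaw(b->a)',np.arctan2(d[1],d[0]).round(4))
# centrelines top->bottom
ax('block',C((430,367)),C((407,528)),.02)
ax('block width',C((378,445+10)),C((451,455)),.02)
ax('small',np.array((63,445))/3.4+[169.5,84.5],np.array((78,533))/3.4+[169.5,84.5],.015)
ax('bottle',C((139,54)),C((162,289)),.02)
ax('bottle body w',C((114,235)),C((203,230)),.02)
ax('notch',C((351,75)),C((352,292)),.02)
ax('awl',C((217,330)),C((243,560)),.013)
ax('punch',C((88,358)),C((57,547)),.009)
ax('turq',np.array((222,420))/3.4+[169.5,84.5],np.array((243,565))/3.4+[169.5,84.5],.009)
def tray(n,tl,tr,bl,br,s,x0,y0):
    for nm,P in n.items():
        W=p2w(f,np.array(P)/s+[x0-.5,y0-.5],.021)
        c=W.mean(0)
        dx=(W[0]+W[1]-W[2]-W[3])/2; dy=(W[0]+W[2]-W[1]-W[3])/2
        print(nm,'c',(c*1000).round(1),'L',(np.hypot(*dx[:2])*1e3).round(1),'W',(np.hypot(*dy[:2])*1e3).round(1),'yaw',np.arctan2(dx[1],dx[0]).round(4),np.arctan2(-dy[0],dy[1]).round(4))
# tl,tr,bl,br
tray({'oval wide':[(55,126),(147,131),(33,333),(126,341)],'oval narrow':[(190,135),(255,141),(169,342),(236,349)]},0,0,0,0,3.4,170,85)
tray({'rect wide':[(367,145),(462,158),(340,355),(436,370)],'rect narrow':[(505,165),(570,174),(482,375),(545,384)]},0,0,0,0,3.4,380-310/3.4,120)
E
```

```text
block mid [428.6 -70.5  20. ] len 87.4 yaw(b->a) -0.1243
block width mid [424.5 -68.4  20. ] len 39.2 yaw(b->a) 1.5907
small mid [390.6 335.3  15. ] len 63.3 yaw(b->a) 0.2018
bottle mid [575.3  77.1  20. ] len 129.1 yaw(b->a) 0.1205
bottle body w mid [541.8  71.9  20. ] len 48.3 yaw(b->a) 1.6454
notch mid [570.7 -32.   20. ] len 118.3 yaw(b->a) 0.0214
awl mid [428.  31.  13.] len 125.2 yaw(b->a) 0.1335
punch mid [422.1 116.7   9. ] len 104.2 yaw(b->a) -0.1396
turq mid [390.9 220.    9. ] len 103.6 yaw(b->a) 0.1712
oval wide c [572.9 325.7  21. ] L 149.8 W 67.6 yaw -0.0649 -0.0572
oval narrow c [567.6 237.3  21. ] L 148.0 W 47.5 yaw -0.0631 -0.0834
rect wide c [ 481.  -180.7   21. ] L 148.7 W 67.7 yaw -0.1136 -0.1248
rect narrow c [ 470.5 -268.5   21. ] L 148.2 W 45.8 yaw -0.1063 -0.1182
```

Checked against the given sizes:

| Object | Pixel | Measured length | Given length |
|---|---|---|---|
| Bottle die | (300,153) | 129 mm | 130 mm |
| Notched die, left alone | (345,155) | 118 mm | 120 mm |
| Plain die | (360,215) | 87 x 39 mm | 88 x 36–40 mm |
| Small frame, decoy | (190,228) | 63 mm | none |
| Grey punch | (280,215) | 104 mm | 104 mm |

Frames (318,40) and (538,205) are also decoys. The recesses measure 149 x 68 and 148 x 46 mm, as given. I'll raise the arm first.

Request:
apply_moves(
  series=[
    {"dz": -50, "hand": 1},
    {"dz": -100, "hand": 1},
    {"dz": -150, "hand": 1},
    {"dz": -200, "hand": 1},
    {"dz": -220, "roll": 0.1, "hand": 1},
    {"dz": -220, "roll": 0.2, "hand": 1},
    {"dz": -220, "roll": 0.286, "hand": 1},
    {"dz": -220, "roll": 0.286, "hand": 1},
  ],
)

```text
validation failed for argument at $.se...
```

```bash
cat > go.py <<'E'
import sys,numpy as np
from workcell import monitor
from scipy.spatial.transform import Rotation as R
# usage: go.py x y z(mm) yaw
def go(x,y,z,yaw):
    s=monitor.state();M=R.from_euler('xyz',s['orientation'])
    d=M.inv().apply(np.array([x,y,z])-s['tcp_pos']*1e3)
    return d.round(1),'roll',round(s['orientation'][2]-yaw,3)
if __name__=='__main__':
    s=monitor.state()
    print('t',s['time_s'],'tcp',(s['tcp_pos']*1e3).round(1),'rpy',s['orientation'].round(3),'F',s['ft_force'].round(1),'gap',round(s['finger_gap']*1e3,1),'q',s['qpos'].round(2))
    a=list(map(float,sys.argv[1:]))
    for i in range(0,len(a),4): print(a[i:i+4],go(*a[i:i+4]))
E
python3 go.py 545.6 73 150 0.13
```

```text
t 0.1 tcp [ 262.4 -594.1  195.2] rpy [-3.14  -0.     0.416] F [0.3 0.7 0.4] gap 85.5 q [-1.33  0.25  1.56  0.    1.34 -0.17]
[545.6, 73.0, 150.0, 0.13] (array([ 528.5, -495.8,   46.2]), 'roll', np.float64(0.286))
```

The call was refused, probably because every row needs all five keys.

Request:
apply_moves(
  series=[
    {"dx": 0, "dy": 0, "dz": -50, "roll": 0, "hand": 1},
    {"dx": 0, "dy": 0, "dz": -100, "roll": 0, "hand": 1},
    {"dx": 0, "dy": 0, "dz": -150, "roll": 0, "hand": 1},
    {"dx": 0, "dy": 0, "dz": -200, "roll": 0, "hand": 1},
    {"dx": 0, "dy": 0, "dz": -220, "roll": 0.1, "hand": 1},
    {"dx": 0, "dy": 0, "dz": -220, "roll": 0.2, "hand": 1},
    {"dx": 0, "dy": 0, "dz": -220, "roll": 0.286, "hand": 1},
    {"dx": 0, "dy": 0, "dz": -220, "roll": 0.286, "hand": 1},
  ],
)

```text
time_s: 0.9
tcp_pos: [0.2625, -0.5945, 0.4157]
orientation: [-3.141, 0.0, 0.13]
ft_force: [0.2, -0.8, 0.0]
finger_gap: 0.0854
```

```bash
python3 go.py 545.6 73 400 0.13
```

```text
t 0.9 tcp [ 262.5 -594.5  415.7] rpy [-3.141  0.     0.13 ] F [ 0.2 -0.8  0. ] gap 85.4 q [-1.33  0.16  1.26  0.    1.72  0.11]
[545.6, 73.0, 400.0, 0.13] (array([ 367.2, -625.2,   16.2]), 'roll', np.float64(-0.0))
```

Request:
apply_moves(
  series=[
    {"dx": 20, "dy": -34, "dz": 0, "roll": 0, "hand": 1},
    {"dx": 45, "dy": -77, "dz": 0, "roll": 0, "hand": 1},
    {"dx": 70, "dy": -120, "dz": 0, "roll": 0, "hand": 1},
    {"dx": 95, "dy": -162, "dz": 0, "roll": 0, "hand": 1},
    {"dx": 120, "dy": -204, "dz": 0, "roll": 0, "hand": 1},
    {"dx": 145, "dy": -247, "dz": 0, "roll": 0, "hand": 1},
    {"dx": 170, "dy": -290, "dz": 0, "roll": 0, "hand": 1},
    {"dx": 195, "dy": -332, "dz": 0, "roll": 0, "hand": 1},
    {"dx": 220, "dy": -375, "dz": 0, "roll": 0, "hand": 1},
    {"dx": 245, "dy": -417, "dz": 0, "roll": 0, "hand": 1},
  ],
)

```text
time_s: 1.9
tcp_pos: [0.4517, -0.1473, 0.4159]
orientation: [-3.141, 0.0, 0.132]
ft_force: [0.8, -0.5, 0.6]
finger_gap: 0.0856
```

```bash
python3 go.py 545.6 73 120 0.13
```

```text
t 1.9 tcp [ 451.7 -147.3  415.9] rpy [-3.141  0.     0.132] F [ 0.8 -0.5  0.6] gap 85.6 q [-0.55 -0.27  1.67  0.    1.73  0.88]
[545.6, 73.0, 120.0, 0.13] (array([ 122. , -206.1,  295.9]), 'roll', np.float64(0.002))
```

Request:
apply_moves(
  series=[
    {"dx": 20, "dy": -34, "dz": 10, "roll": 0, "hand": 1},
    {"dx": 40, "dy": -68, "dz": 35, "roll": 0, "hand": 1},
    {"dx": 60, "dy": -102, "dz": 65, "roll": 0, "hand": 1},
    {"dx": 80, "dy": -136, "dz": 95, "roll": 0, "hand": 1},
    {"dx": 100, "dy": -170, "dz": 130, "roll": 0, "hand": 1},
    {"dx": 115, "dy": -195, "dz": 170, "roll": 0, "hand": 1},
    {"dx": 122, "dy": -206, "dz": 210, "roll": 0, "hand": 1},
    {"dx": 122, "dy": -206, "dz": 250, "roll": 0, "hand": 1},
    {"dx": 122, "dy": -206, "dz": 296, "roll": 0, "hand": 1},
    {"dx": 122, "dy": -206, "dz": 296, "roll": 0, "hand": 1},
  ],
)

```text
time_s: 2.9
tcp_pos: [0.5399, 0.0713, 0.1128]
orientation: [-3.139, 0.015, 0.132]
ft_force: [-0.7, -0.6, -1.2]
finger_gap: 0.085
```

```bash
python3 go.py 545.6 73 7 0.13; python3 - <<'E'
from h import *; from workcell import optics
f=optics.grab_frame('scene');crop(f,200,120,400,260,4,'s1.png',20)
E
```

```text
t 2.9 tcp [539.9  71.3 112.8] rpy [-3.139  0.015  0.132] F [-0.7 -0.6 -1.2] gap 85.0 q [-0.08  0.1   1.88 -0.    1.17  1.36]
[545.6, 73.0, 7.0, 0.13] (array([  7.4,  -0.7, 105.7]), 'roll', np.float64(0.002))
```

View pics/s1.png

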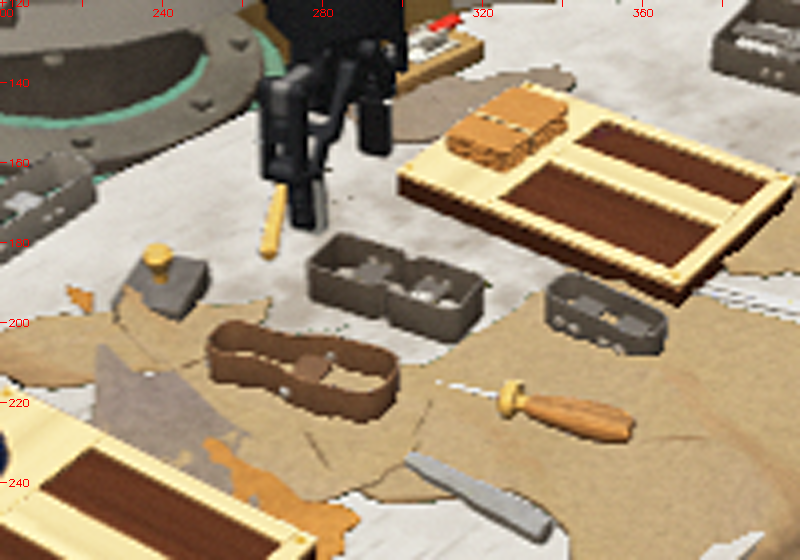

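The view confirms the bottle die at scene (275,212), the notched one at (300,192) and the plain one at (352,199). It also shows the grey punch at (320,245) and the awl at (345,223). The gripper is over the bottle die. Next I descend part way and recheck once settled.

Request:
apply_moves(
  series=[
    {"dx": 0, "dy": 0, "dz": 20, "roll": 0, "hand": 1},
    {"dx": 0, "dy": 0, "dz": 40, "roll": 0, "hand": 1},
    {"dx": 0, "dy": 0, "dz": 60, "roll": 0, "hand": 1},
    {"dx": 0, "dy": 0, "dz": 60, "roll": 0, "hand": 1},
    {"dx": 0, "dy": 0, "dz": 60, "roll": 0, "hand": 1},
  ],
)

```text
time_s: 3.45
tcp_pos: [0.5476, 0.0704, 0.0628]
orientation: [3.141, -0.003, 0.13]
ft_force: [-0.7, -0.1, 0.1]
finger_gap: 0.0852
```

```bash
python3 go.py 545.6 73 7 0.13
```

```text
t 3.45 tcp [547.6  70.4  62.8] rpy [ 3.141e+00 -3.000e-03  1.300e-01] F [-0.7 -0.1  0.1] gap 85.2 q [-0.08  0.18  1.9  -0.    1.06  1.36]
[545.6, 73.0, 7.0, 0.13] (array([-1.9, -2.9, 55.8]), 'roll', np.float64(0.0))
```

Good. Now I go down to z≈7 and close, then lift a little to test the grip.

Request:
apply_moves(
  series=[
    {"dx": -2, "dy": -3, "dz": 20, "roll": 0, "hand": 1},
    {"dx": -2, "dy": -3, "dz": 40, "roll": 0, "hand": 1},
    {"dx": -2, "dy": -3, "dz": 55, "roll": 0, "hand": 1},
    {"dx": -2, "dy": -3, "dz": 55, "roll": 0, "hand": 1},
    {"dx": -2, "dy": -3, "dz": 55, "roll": 0, "hand": 0.4},
    {"dx": -2, "dy": -3, "dz": 55, "roll": 0, "hand": 0.4},
    {"dx": -2, "dy": -3, "dz": 55, "roll": 0, "hand": 0.4},
    {"dx": -2, "dy": -3, "dz": 55, "roll": 0, "hand": 0.4},
    {"dx": -2, "dy": -3, "dz": 55, "roll": 0, "hand": 0.4},
    {"dx": -2, "dy": -3, "dz": 55, "roll": 0, "hand": 0.4},
  ],
)

```text
time_s: 4.45
tcp_pos: [0.5435, 0.0733, 0.0054]
orientation: [3.142, -0.0, 0.13]
ft_force: [0.5, -0.5, 1.0]
finger_gap: 0.0343
```

```bash
python3 go.py 545.6 73 7 0.13
```

```text
t 4.45 tcp [543.5  73.3   5.4] rpy [ 3.142 -0.     0.13 ] F [ 0.5 -0.5  1. ] gap 34.3 q [-0.07  0.27  1.92 -0.    0.95  1.37]
[545.6, 73.0, 7.0, 0.13] (array([ 2. ,  0.6, -1.6]), 'roll', np.float64(-0.0))
```

The gap is 34 mm, less than the die's 50 mm width, so the fingers missed it or the die moved. I'll look before doing anything.

```bash
python3 - <<'E'
from h import *; from workcell import optics
f=optics.grab_frame('scene');a=crop(f,220,130,360,260,3,None,20)
f=optics.grab_frame('top');pickle.dump(f,open('top1.pkl','wb'));b=crop(f,255,110,385,250,3,None,10)
h=max(len(a),len(b));P=lambda q:cv2.copyMakeBorder(q,0,h-len(q),0,0,0)
im=np.hstack([P(a)[:, :410],P(b)[:, :390]]);cv2.imwrite('pics/s2.png',im)
E
```

```text
(no output)
```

View pics/s2.png

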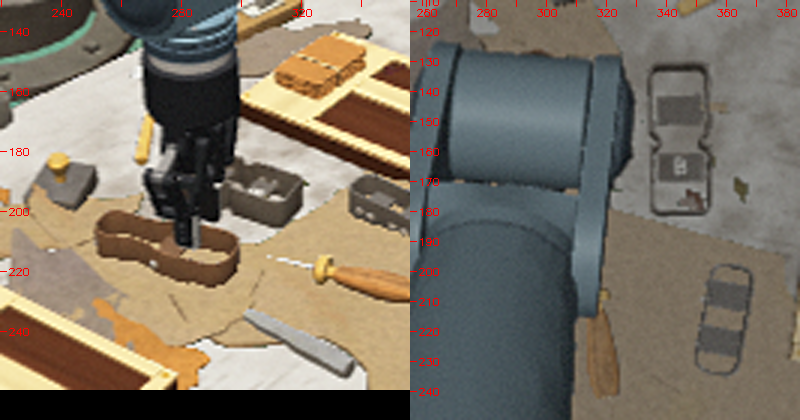

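```bash
python3 - <<'E'
from h import *
s=load('scene0');t=load('top0')
print('tcp now',w2p(s,[[.5435,.0733,.005],[.5435,.0733,.03]]))
c,sn=np.cos(.13),np.sin(.13)
print('earlier tips z.113 open', w2p(s,[[.5399-sn*k,.0713+c*k,.126] for k in(-.043,.043)]))
def obj(x,y,yaw,pts,z): return [[x+np.cos(yaw)*a-np.sin(yaw)*b,y+np.sin(yaw)*a+np.cos(yaw)*b,z] for a,b in pts]
P=obj(.5753,.0771,.13,[(65,0),(-65,0),(-30,25),(-30,-25)] and [(.065,0),(-.065,0),(-.03,.025),(-.03,-.025)],.03)
print('bottle top rim scene',w2p(s,P).round(1).tolist(),'top',w2p(t,P).round(1).tolist())
# scene-based: tip pixel at height
crop(s,240,185,310,240,11,'s3.png')
E
```

```text
tcp now [[286.10118076 218.32171357]
 [285.73077486 210.73664234]]
earlier tips z.113 open [[293.39252333 170.60870307]
 [277.983045   189.16061218]]
bottle top rim scene [[252.2, 201.8], [297.6, 213.8], [280.8, 216.2], [289.3, 204.9]] top [[295.5, 125.8], [301.4, 180.0], [289.3, 166.5], [310.3, 164.1]]
```

View pics/s3.png

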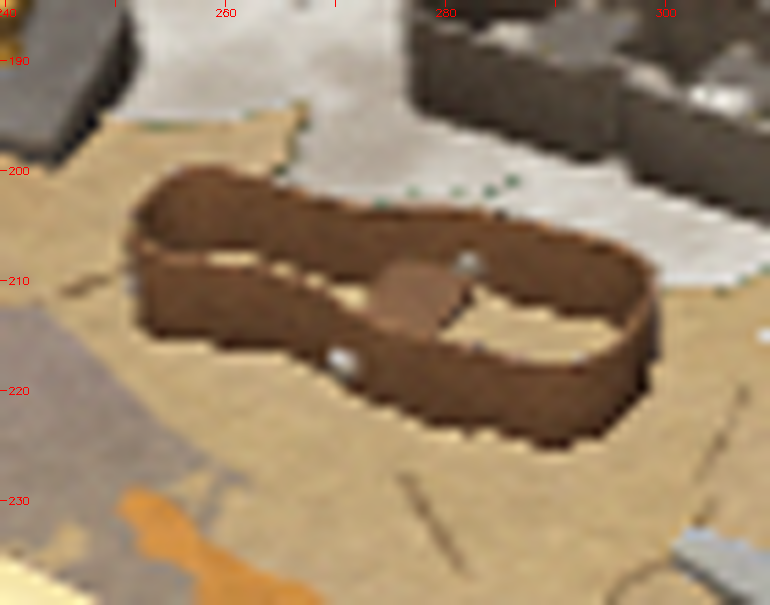

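```bash
python3 - <<'E'
from h import *; from workcell import optics,bot,monitor
print({k:getattr(bot,k) for k in dir(bot) if not k.startswith('_')})
f=optics.grab_frame('scene');s=monitor.state();p=s['tcp_pos'];print(p)
im=crop(f,240,140,320,230,6.6)
for z,c in((0,(0,255,0)),(.019,(0,255,255)),(.054+.019,(255,0,255))):
  for k in(-.017,.017):
    q=w2p(f,[[p[0]-.13*k,p[1]+k,p[2]+z]])[0];cv2.circle(im,(int((q[0]-239.5)*6.6),int((q[1]-139.5)*6.6)),3,c,-1)
cv2.imwrite('pics/s4.png',im)
E
```

```text
{'IKError': <class 'workcell.IKError'>, 'grip_point_offset': 0.0187}
[0.54341864 0.07334233 0.00518747]
```

View pics/s4.png

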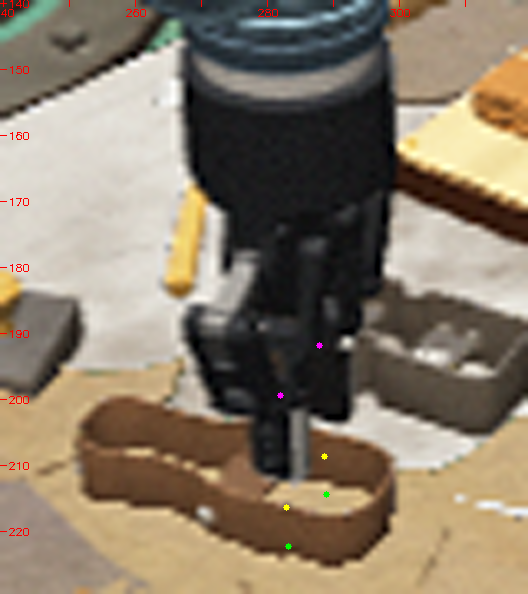

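The gripper appears about 10 px above its predicted place. It is either higher than stated or shifted horizontally. I'll raise straight up, which is safe either way, and get a view that tells them apart.

Request:
apply_moves(
  series=[
    {"dx": 0, "dy": 0, "dz": -30, "roll": 0, "hand": 0.4},
    {"dx": 0, "dy": 0, "dz": -70, "roll": 0, "hand": 0.4},
    {"dx": 0, "dy": 0, "dz": -110, "roll": 0, "hand": 0.2},
    {"dx": 0, "dy": -30, "dz": -150, "roll": 0, "hand": 0},
    {"dx": 0, "dy": -70, "dz": -180, "roll": 0, "hand": 0},
    {"dx": 0, "dy": -110, "dz": -190, "roll": 0, "hand": 0},
    {"dx": 0, "dy": -150, "dz": -190, "roll": 0, "hand": 0},
    {"dx": 0, "dy": -190, "dz": -190, "roll": 0, "hand": 0},
    {"dx": 0, "dy": -230, "dz": -190, "roll": 0, "hand": 0},
    {"dx": 0, "dy": -230, "dz": -190, "roll": 0, "hand": 0},
  ],
)

```text
time_s: 5.6
tcp_pos: [0.5124, 0.3052, 0.1951]
orientation: [-3.141, 0.0, 0.135]
ft_force: [0.2, 0.6, 0.5]
finger_gap: -0.0003
```

```bash
python3 - <<'E'
from h import *; from workcell import optics,monitor
optics.grab_frame('top');optics.grab_frame('top')
t=optics.grab_frame('top');f=optics.grab_frame('scene');s=monitor.state();p=s['tcp_pos'];print(p,s['orientation'],s['qvel'].round(3),s['finger_gap'])
out=[]
for F in(t,f):
  qs=w2p(F,[[p[0],p[1],p[2]+z] for z in(0,.019,.073)]);print(qs.round(1))
  x0,y0=(qs[0]-60).astype(int);x0=max(x0,0);y0=max(y0,0);im=crop(F,x0,y0,x0+120,y0+130,3.3)
  for q in qs: cv2.circle(im,tuple(((q-[x0-.5,y0-.5])*3.3).astype(int)),3,(0,255,0),-1)
  out.append(im)
h=min(map(len,out));cv2.imwrite('pics/s5.png',np.hstack([o[:h] for o in out]))
E
```

```text
[0.51377529 0.30064792 0.19497392] [3.14122877e+00 3.97615599e-04 1.29018625e-01] [-0.015 -0.006  0.002  0.001  0.001  0.002] 0.0003522702813244728
[[183.6 169.8]
 [180.7 168.8]
 [172.  165.8]]
[[230.9 212. ]
 [229.7 204.2]
 [226.3 180.6]]
```

View pics/s5.png

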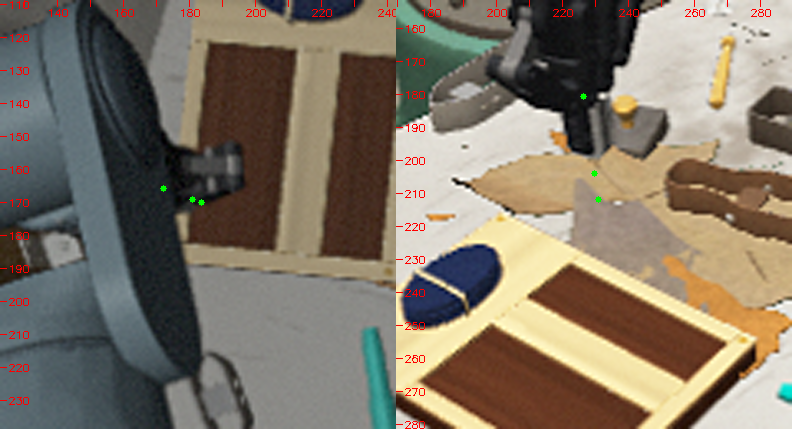

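```bash
python3 - <<'E'
from h import *
t=load('top0');s=load('scene0')
def ray(f,p):
    A=p2w(f,[p],0.)[0];o=f['T'][:3,3];d=A-o;return o,d/np.linalg.norm(d)
for a,b in(((195,162),(228,198)),((192,163),(228,198)),((194,160),(229,197))):
    o1,d1=ray(t,a);o2,d2=ray(s,b)
    k=np.linalg.lstsq(np.c_[d1,-d2],o2-o1,rcond=None)[0]
    P,Q=o1+k[0]*d1,o2+k[1]*d2;print(((P+Q)/2).round(4),'gap mm',(np.linalg.norm(P-Q)*1e3).round(1))
E
```

```text
[0.5326 0.2771 0.2054] gap mm 9.0
[0.5294 0.2815 0.2096] gap mm 7.4
[0.5338 0.2768 0.2078] gap mm 3.0
```

```bash
python3 - <<'E'
from h import *
s=load('scene0')
im=crop(s,440,0,600,380,1.6,None,20)
im=cv2.resize(crop(s,440,210,600,370,2.4,None,20),None,fx=1,fy=1)
def dots(im,pts,x0,y0,k,c):
    for q in w2p(s,pts): cv2.circle(im,tuple(((q-[x0-.5,y0-.5])*k).astype(int)),2,c,-1)
a=np.linspace(0,2*np.pi,40)
dots(im,[[0,0,0],[0,0,.1]],440,210,2.4,(0,255,0))
for r,c in((.075,(0,255,255)),(.095,(255,0,255))): dots(im,np.c_[r*np.cos(a),r*np.sin(a),0*a],440,210,2.4,c)
g=crop(s,450,0,530,80,4.8)
p=np.array([.2624,-.594,.195]);y=.416;t=np.array([np.sin(y),-np.cos(y),0])
dots(g,[p,p+t*.043+[0,0,.013],p-t*.043+[0,0,.013],p+[0,0,.073]],450,0,4.8,(0,255,0))
cv2.imwrite('pics/s6.png',np.hstack([im,g]))
E
```

```text
(no output)
```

View pics/s6.png

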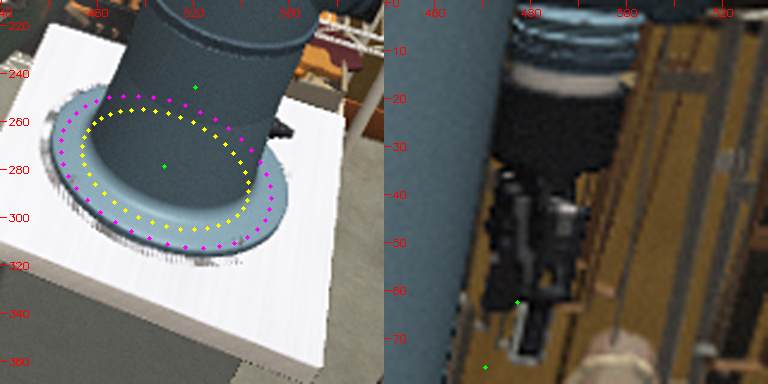

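The scene camera agrees with the base, so the cameras are sound and the gripper sits offset from its reported TCP. To see whether the offset turns with the tool, I'll view the shut fingers at two yaws.

```bash
cat > look.py <<'E'
import sys
from h import *; from workcell import optics,monitor
t=optics.grab_frame('top');f=optics.grab_frame('scene');s=monitor.state()
pickle.dump((t,f,s),open(sys.argv[1]+'.pkl','wb'));print(s['tcp_pos'].round(4),s['orientation'].round(3),s['qpos'].round(3))
E
python3 look.py A
```

```text
[0.514  0.3003 0.1951] [3.141 0.    0.128] [ 0.339  0.12   1.703 -0.     1.319  1.781]
```

Request:
apply_moves(
  series=[
    {"dx": 0, "dy": 0, "dz": 0, "roll": -0.15, "hand": 0},
    {"dx": 0, "dy": 0, "dz": 0, "roll": -0.3, "hand": 0},
    {"dx": 0, "dy": 0, "dz": 0, "roll": -0.45, "hand": 0},
    {"dx": 0, "dy": 0, "dz": 0, "roll": -0.6, "hand": 0},
    {"dx": 0, "dy": 0, "dz": 0, "roll": -0.75, "hand": 0},
    {"dx": 0, "dy": 0, "dz": 0, "roll": -0.9, "hand": 0},
    {"dx": 0, "dy": 0, "dz": 0, "roll": -1.05, "hand": 0},
    {"dx": 0, "dy": 0, "dz": 0, "roll": -1.2, "hand": 0},
    {"dx": 0, "dy": 0, "dz": 0, "roll": -1.2, "hand": 0},
    {"dx": 0, "dy": 0, "dz": 0, "roll": -1.2, "hand": 0},
  ],
)

```text
time_s: 6.9
tcp_pos: [0.5139, 0.3007, 0.1952]
orientation: [3.142, -0.0, 1.325]
ft_force: [-0.6, 1.4, -1.5]
finger_gap: -0.0
```

```bash
python3 look.py B; python3 - <<'E'
from h import *
rows=[]
for n in'AB':
    t,f,s=load(n);p=s['tcp_pos'];o=[]
    for F in(t,f):
        qs=w2p(F,[p]);x0,y0=(qs[0]-[20,28]).astype(int);im=crop(F,x0,y0,x0+50,y0+38,7.8)
        cv2.circle(im,tuple(((qs[0]-[x0-.5,y0-.5])*7.8).astype(int)),3,(0,255,0),-1);o.append(im)
    rows.append(np.hstack(o))
cv2.imwrite('pics/s7.png',np.vstack(rows))
E
```

```text
[0.5138 0.301  0.1952] [3.142 0.    1.327] [ 0.34   0.12   1.702 -0.     1.319  0.583]
```

View pics/s7.png

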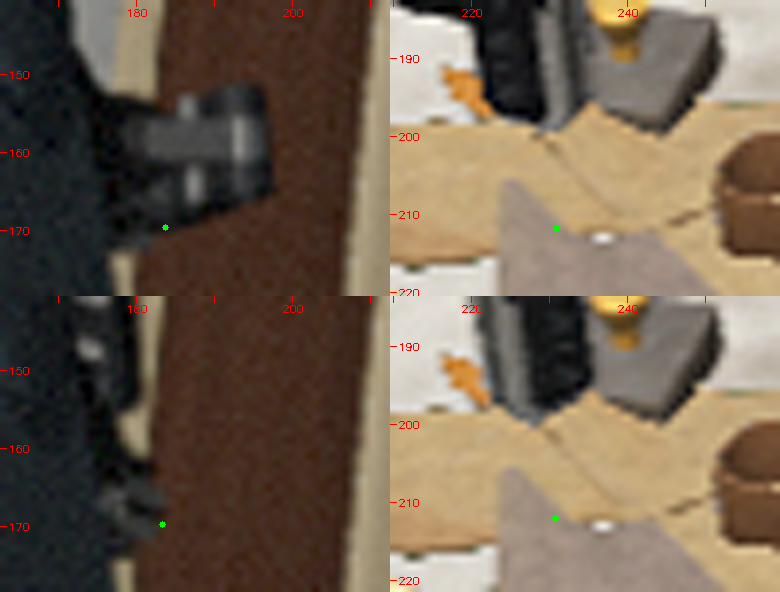

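Reading: the shut tips appear at scene (228,199) for both yaws, against a predicted (231,212). The shift lies exactly along the tool axis, so the tips end about 30 mm short of the reported TCP. The missed grasp was simply above the die. I'll calibrate this by touching bare board near (430, 275) gently with shut fingers.

Request:
apply_moves(
  series=[
    {"dx": 0, "dy": 0, "dz": 0, "roll": 0.15, "hand": 0},
    {"dx": 0, "dy": 0, "dz": 0, "roll": 0.3, "hand": 0},
    {"dx": 0, "dy": 0, "dz": 0, "roll": 0.45, "hand": 0},
    {"dx": 0, "dy": 0, "dz": 0, "roll": 0.6, "hand": 0},
    {"dx": 0, "dy": 0, "dz": 0, "roll": 0.75, "hand": 0},
    {"dx": 0, "dy": 0, "dz": 0, "roll": 0.9, "hand": 0},
    {"dx": 0, "dy": 0, "dz": 0, "roll": 1.05, "hand": 0},
    {"dx": 0, "dy": 0, "dz": 0, "roll": 1.2, "hand": 0},
    {"dx": 0, "dy": 0, "dz": 0, "roll": 1.2, "hand": 0},
    {"dx": 0, "dy": 0, "dz": 0, "roll": 1.2, "hand": 0},
  ],
)

```text
time_s: 8.0
tcp_pos: [0.5137, 0.3014, 0.1952]
orientation: [3.142, -0.0, 0.132]
ft_force: [0.1, 0.3, 0.4]
finger_gap: -0.0001
```

```bash
python3 go.py 430 275 30 0.13
```

```text
t 8.0 tcp [513.7 301.4 195.2] rpy [ 3.142 -0.     0.132] F [0.1 0.3 0.4] gap -0.1 q [ 0.34  0.12  1.7  -0.    1.32  1.78]
[430.0, 275.0, 30.0, 0.13] (array([-86.5,  15.1, 165.2]), 'roll', np.float64(0.002))
```

Request:
apply_moves(
  series=[
    {"dx": -30, "dy": 5, "dz": 0, "roll": 0, "hand": 0},
    {"dx": -60, "dy": 10, "dz": 0, "roll": 0, "hand": 0},
    {"dx": -87, "dy": 15, "dz": 10, "roll": 0, "hand": 0},
    {"dx": -87, "dy": 15, "dz": 45, "roll": 0, "hand": 0},
    {"dx": -87, "dy": 15, "dz": 80, "roll": 0, "hand": 0},
    {"dx": -87, "dy": 15, "dz": 115, "roll": 0, "hand": 0},
    {"dx": -87, "dy": 15, "dz": 145, "roll": 0, "hand": 0},
    {"dx": -87, "dy": 15, "dz": 165, "roll": 0, "hand": 0},
    {"dx": -87, "dy": 15, "dz": 175, "roll": 0, "hand": 0},
    {"dx": -87, "dy": 15, "dz": 175, "roll": 0, "hand": 0},
  ],
)

```text
time_s: 9.0
tcp_pos: [0.4285, 0.2749, 0.0191]
orientation: [3.141, 0.003, 0.131]
ft_force: [-0.3, -0.4, 0.9]
finger_gap: -0.0001
```

Request:
apply_moves(
  series=[
    {"dx": 0, "dy": 0, "dz": 5, "roll": 0, "hand": 0},
    {"dx": 0, "dy": 0, "dz": 10, "roll": 0, "hand": 0},
    {"dx": 0, "dy": 0, "dz": 15, "roll": 0, "hand": 0},
    {"dx": 0, "dy": 0, "dz": 20, "roll": 0, "hand": 0},
    {"dx": 0, "dy": 0, "dz": 20, "roll": 0, "hand": 0},
  ],
)

```text
time_s: 9.5
tcp_pos: [0.4288, 0.2751, -0.0005]
orientation: [3.141, 0.001, 0.13]
ft_force: [-0.4, 0.2, 0.3]
finger_gap: 0.0001
```

```bash
python3 look.py C; python3 - <<'E'
from h import *
t,f,s=load('C');p=s['tcp_pos'];o=[]
for F in(f,):
        qs=w2p(F,[p]);x0,y0=(qs[0]-[40,50]).astype(int);im=crop(F,x0,y0,x0+80,y0+70,8)
        for z in(0,.03,.06):
            q=w2p(F,[[p[0],p[1],z]])[0];cv2.circle(im,tuple(((q-[x0-.5,y0-.5])*8).astype(int)),3,(0,255,0),-1)
cv2.imwrite('pics/s8.png',im)
E
```

```text
[4.293e-01 2.753e-01 1.000e-04] [3.142 0.    0.13 ] [ 0.348  0.2    2.017 -0.     0.924  1.788]
```

View pics/s8.png

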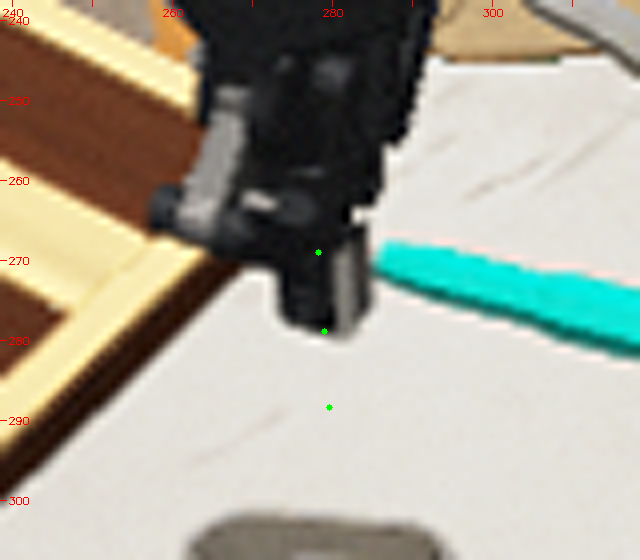

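Confirmed: at reported z=0 there is no contact and the tips are visibly about 30 mm above the board. I'll probe down in guarded steps.

Request:
apply_moves(
  series=[
    {"dx": 0, "dy": 0, "dz": 8, "roll": 0, "hand": 0},
    {"dx": 0, "dy": 0, "dz": 16, "roll": 0, "hand": 0},
    {"dx": 0, "dy": 0, "dz": 22, "roll": 0, "hand": 0},
    {"dx": 0, "dy": 0, "dz": 24, "roll": 0, "hand": 0},
    {"dx": 0, "dy": 0, "dz": 25, "roll": 0, "hand": 0},
    {"dx": 0, "dy": 0, "dz": 26, "roll": 0, "hand": 0},
    {"dx": 0, "dy": 0, "dz": 26, "roll": 0, "hand": 0},
  ],
)

```text
time_s: 10.3
tcp_pos: [0.4295, 0.2753, -0.0257]
orientation: [-3.142, -0.0, 0.13]
ft_force: [0.7, -0.4, 0.2]
finger_gap: 0.0001
```

Request:
apply_moves(
  series=[
    {"dx": 0, "dy": 0, "dz": 1, "roll": 0, "hand": 0},
    {"dx": 0, "dy": 0, "dz": 2, "roll": 0, "hand": 0},
    {"dx": 0, "dy": 0, "dz": 2, "roll": 0, "hand": 0},
  ],
)

```text
time_s: 10.6
tcp_pos: [0.4293, 0.2753, -0.0279]
orientation: [3.142, 0.0, 0.13]
ft_force: [-0.6, 0.4, -0.0]
finger_gap: -0.0003
```

Request:
apply_moves(
  series=[
    {"dx": 0, "dy": 0, "dz": 1, "roll": 0, "hand": 0},
    {"dx": 0, "dy": 0, "dz": 1.5, "roll": 0, "hand": 0},
    {"dx": 0, "dy": 0, "dz": 1.5, "roll": 0, "hand": 0},
  ],
)

```text
time_s: 10.9
tcp_pos: [0.4293, 0.2752, -0.0294]
orientation: [3.142, 0.0, 0.13]
ft_force: [0.4, -0.1, -0.2]
finger_gap: -0.0002
```

Request:
apply_moves(
  series=[
    {"dx": 0, "dy": 0, "dz": 1, "roll": 0, "hand": 0},
    {"dx": 0, "dy": 0, "dz": 1, "roll": 0, "hand": 0},
  ],
)

```text
time_s: 11.1
tcp_pos: [0.4293, 0.2752, -0.0304]
orientation: [3.142, 0.0, 0.13]
ft_force: [-1.0, -0.2, 0.5]
finger_gap: 0.0002
```

Request:
apply_moves(
  series=[
    {"dx": 0, "dy": 0, "dz": 1, "roll": 0, "hand": 0},
    {"dx": 0, "dy": 0, "dz": 1, "roll": 0, "hand": 0},
  ],
)

```text
time_s: 11.3
tcp_pos: [0.4293, 0.2752, -0.0314]
orientation: [3.142, 0.0, 0.13]
ft_force: [-0.7, 0.5, 0.2]
finger_gap: -0.0003
```

Request:
apply_moves(
  series=[
    {"dx": 0, "dy": 0, "dz": 1, "roll": 0, "hand": 0},
    {"dx": 0, "dy": 0, "dz": 1, "roll": 0, "hand": 0},
  ],
)

```text
time_s: 11.5
tcp_pos: [0.4293, 0.2752, -0.0324]
orientation: [3.142, 0.0, 0.13]
ft_force: [-0.8, -0.5, 0.3]
finger_gap: 0.0003
```

Request:
apply_moves(
  series=[
    {"dx": 0, "dy": 0, "dz": 1, "roll": 0, "hand": 0},
    {"dx": 0, "dy": 0, "dz": 1, "roll": 0, "hand": 0},
  ],
)

```text
time_s: 11.7
tcp_pos: [0.4293, 0.2752, -0.0335]
orientation: [3.142, 0.0, 0.13]
ft_force: [-0.6, -0.9, -0.4]
finger_gap: -0.0002
```

Request:
apply_moves(
  series=[
    {"dx": 0, "dy": 0, "dz": 1, "roll": 0, "hand": 0},
    {"dx": 0, "dy": 0, "dz": 1, "roll": 0, "hand": 0},
  ],
)

```text
time_s: 11.9
tcp_pos: [0.4293, 0.2753, -0.0344]
orientation: [3.142, 0.0, 0.13]
ft_force: [0.5, 0.3, -0.4]
finger_gap: 0.0003
```

```bash
python3 look.py D; python3 - <<'E'
from h import *
for n in'CD':
    t,f,s=load(n);g=cv2.cvtColor(f['image'],cv2.COLOR_RGB2GRAY)
    print(n);print(g[274:296,274:289])
E
```

```text
[ 0.4294  0.2753 -0.0343] [3.142 0.    0.13 ] [0.348 0.269 2.017 0.    0.855 1.789]
C
[[ 20  30  40  36  30  21  45 116 120  73  51 138 222 237 218]
 [ 39  20  26  29  31  26  54 116 119  82  43 130 216 232 231]
 [ 43  23  40  38  27  28  29 112 121  83  54 161 221 228 227]
 [ 85  24  35  38  27  24  15 104 119  81 130 215 233 227 227]
 [176  88  69  42  20   8  14 102 125 128 214 233 231 228 229]
 [234 223 207 144  98  74  74 115 134 175 219 229 227 230 227]
 [227 229 232 235 239 214 180 172 183 218 230 227 229 229 228]
 [225 225 228 228 229 231 232 229 230 228 228 227 226 225 226]
 [227 225 226 226 227 224 226 226 226 228 226 225 226 227 227]
 [226 224 226 226 227 226 224 225 227 226 227 227 226 225 225]
 [226 227 226 228 226 225 224 224 227 226 227 226 228 227 227]
 [226 228 226 226 226 225 225 227 226 226 226 227 227 226 228]
 [227 226 226 226 226 226 227 226 227 226 228 226 228 228 227]
 [226 227 227 226 228 226 228 225 228 225 227 226 229 226 226]
 [224 226 226 226 226 227 226 226 226 225 225 227 225 226 226]
 [219 224 227 226 226 224 226 226 227 225 224 225 227 227 228]
 [222 
[... 1061 characters left out ...]
1 227]
 [134  15  28  29  25  24  16  89 130 108  52  62 201 232 228]
 [158  17  30  30  26  28  22  53 115 110  51  64 207 232 227]
 [155   4  23  35  31  23  22  54 115 115  49 116 214 230 227]
 [157  29  31  38  35  23  18  52 116 112  83 200 233 229 227]
 [185 135 102  56  32  20  11  51 114 114 180 224 228 227 227]
 [228 238 219 158 125  96  74  95 119 142 211 230 228 225 227]
 [226 229 230 234 236 215 196 184 161 191 223 226 227 224 227]
 [226 224 224 224 229 228 229 230 230 227 225 225 224 227 226]
 [226 224 225 222 227 227 225 225 225 227 223 226 227 225 227]
 [226 225 227 224 225 225 225 226 225 225 227 226 225 227 226]
 [224 225 225 225 226 226 225 225 226 227 225 226 225 227 225]]
```

```bash
python3 - <<'E'
from h import *
s=load('scene0');c,n=np.cos(.13),np.sin(.13)
for z in(0,.005,.01):
  print(z,w2p(s,[[.4294+c*a-n*b,.2753+n*a+c*b,z] for a in(-.011,.011) for b in(-.012,.012)]).round(1).tolist())
E
```

```text
0 [[286.7, 286.0], [281.8, 294.0], [277.6, 283.1], [272.6, 290.9]]
0.005 [[286.6, 284.5], [281.7, 292.4], [277.5, 281.6], [272.5, 289.4]]
0.01 [[286.5, 282.9], [281.6, 290.8], [277.3, 280.0], [272.3, 287.8]]
```

Request:
apply_moves(
  series=[
    {"dx": 0, "dy": 0, "dz": 1, "roll": 0, "hand": 0},
    {"dx": 0, "dy": 0, "dz": 2, "roll": 0, "hand": 0},
    {"dx": 0, "dy": 0, "dz": 2, "roll": 0, "hand": 0},
  ],
)

```text
time_s: 12.3
tcp_pos: [0.4295, 0.2753, -0.0351]
orientation: [3.141, 0.001, 0.13]
ft_force: [-5.6, -2.6, 12.7]
finger_gap: 0.0003
```

Request:
apply_moves(
  series=[
    {"dx": 0, "dy": 0, "dz": 1, "roll": 0, "hand": 0},
    {"dx": 0, "dy": 0, "dz": 1, "roll": 0, "hand": 0},
  ],
)

```text
time_s: 12.5
tcp_pos: [0.4295, 0.2754, -0.0352]
orientation: [3.141, 0.002, 0.13]
ft_force: [-8.6, -3.6, 22.2]
finger_gap: -0.0002
```

Request:
apply_moves(
  series=[
    {"dx": 0, "dy": 0, "dz": 1, "roll": 0, "hand": 0},
    {"dx": 0, "dy": 0, "dz": 1, "roll": 0, "hand": 0},
  ],
)

```text
time_s: 12.7
tcp_pos: [0.4295, 0.2754, -0.0352]
orientation: [3.14, 0.003, 0.131]
ft_force: [-13.2, -6.5, 31.6]
finger_gap: -0.0001
```

Request:
apply_moves(
  series=[
    {"dx": 0, "dy": 0, "dz": 1, "roll": 0, "hand": 0},
    {"dx": 0, "dy": 0, "dz": 1, "roll": 0, "hand": 0},
  ],
)

```text
time_s: 12.9
tcp_pos: [0.4295, 0.2754, -0.0352]
orientation: [3.14, 0.004, 0.131]
ft_force: [-16.6, -8.4, 41.1]
finger_gap: 0.0001
```

Contact is at reported z = −35 mm, about 9 N/mm, so true tip height = reported + 35 mm. Lifting off and returning to the bottle die.

Request:
apply_moves(
  series=[
    {"dx": 0, "dy": 0, "dz": -10, "roll": 0, "hand": 0},
    {"dx": 0, "dy": 0, "dz": -50, "roll": 0, "hand": 0.5},
    {"dx": 0, "dy": 0, "dz": -100, "roll": 0, "hand": 1},
    {"dx": 20, "dy": 30, "dz": -120, "roll": 0, "hand": 1},
    {"dx": 40, "dy": 70, "dz": -120, "roll": 0, "hand": 1},
    {"dx": 60, "dy": 110, "dz": -120, "roll": 0, "hand": 1},
    {"dx": 80, "dy": 155, "dz": -120, "roll": 0, "hand": 1},
    {"dx": 88, "dy": 200, "dz": -120, "roll": 0, "hand": 1},
    {"dx": 88, "dy": 215, "dz": -120, "roll": 0, "hand": 1},
    {"dx": 88, "dy": 215, "dz": -120, "roll": 0, "hand": 1},
  ],
)

```text
time_s: 13.9
tcp_pos: [0.5446, 0.0718, 0.0805]
orientation: [-3.141, 0.0, 0.126]
ft_force: [-0.1, 0.1, -0.8]
finger_gap: 0.0854
```

```bash
python3 go.py 545.6 73 -29 0.13
```

```text
t 13.9 tcp [544.6  71.8  80.5] rpy [-3.141  0.     0.126] F [-0.1  0.1 -0.8] gap 85.4 q [-0.08  0.15  1.9   0.    1.1   1.37]
[545.6, 73.0, -29.0, 0.13] (array([  1.1,  -1. , 109.5]), 'roll', np.float64(-0.004))
```

Request:
apply_moves(
  series=[
    {"dx": 1, "dy": -1, "dz": 30, "roll": 0, "hand": 1},
    {"dx": 1, "dy": -1, "dz": 60, "roll": 0, "hand": 1},
    {"dx": 1, "dy": -1, "dz": 85, "roll": 0, "hand": 1},
    {"dx": 1, "dy": -1, "dz": 100, "roll": 0, "hand": 1},
    {"dx": 1, "dy": -1, "dz": 109, "roll": 0, "hand": 1},
    {"dx": 1, "dy": -1, "dz": 109, "roll": 0, "hand": 1},
    {"dx": 1, "dy": -1, "dz": 109, "roll": 0, "hand": 0.4},
    {"dx": 1, "dy": -1, "dz": 109, "roll": 0, "hand": 0.4},
    {"dx": 1, "dy": -1, "dz": 109, "roll": 0, "hand": 0.4},
    {"dx": 1, "dy": -1, "dz": 109, "roll": 0, "hand": 0.4},
  ],
)

```text
time_s: 14.9
tcp_pos: [0.5469, 0.0745, -0.0266]
orientation: [3.141, -0.003, 0.13]
ft_force: [-0.7, 0.7, 6.2]
finger_gap: 0.0492
```

```bash
python3 go.py 545.6 73 -29 0.13
```

```text
t 14.9 tcp [546.9  74.5 -26.6] rpy [ 3.141e+00 -3.000e-03  1.300e-01] F [-0.7  0.7  6.2] gap 49.2 q [-0.07  0.33  1.91  0.    0.89  1.37]
[545.6, 73.0, -29.0, 0.13] (array([-1.5,  1.3,  2.4]), 'roll', np.float64(-0.0))
```

Gripped: gap 49 mm. Lifting.

Request:
apply_moves(
  series=[
    {"dx": 0, "dy": 0, "dz": -10, "roll": 0, "hand": 0.4},
    {"dx": 0, "dy": 0, "dz": -30, "roll": 0, "hand": 0.4},
    {"dx": 0, "dy": 0, "dz": -60, "roll": 0, "hand": 0.4},
    {"dx": 0, "dy": 0, "dz": -90, "roll": 0, "hand": 0.4},
    {"dx": 0, "dy": 0, "dz": -100, "roll": 0, "hand": 0.4},
    {"dx": 0, "dy": 0, "dz": -100, "roll": 0, "hand": 0.4},
    {"dx": 0, "dy": 0, "dz": -100, "roll": 0, "hand": 0.4},
  ],
)

```text
time_s: 15.6
tcp_pos: [0.5442, 0.0746, 0.0704]
orientation: [-3.141, 0.002, 0.13]
ft_force: [-0.7, 0.2, -3.4]
finger_gap: 0.0486
```

```bash
python3 go.py 452.7 -177.4 73 -0.115
```

```text
t 15.6 tcp [544.2  74.6  70.4] rpy [-3.141e+00  2.000e-03  1.300e-01] F [-0.7  0.2 -3.4] gap 48.6 q [-0.07  0.16  1.9   0.    1.08  1.37]
[452.7, -177.4, 73.0, -0.115] (array([-123.3,  238.1,   -2.4]), 'roll', np.float64(0.245))
```

Request:
apply_moves(
  series=[
    {"dx": -8, "dy": 15, "dz": 0, "roll": 0.02, "hand": 0.4},
    {"dx": -22, "dy": 42, "dz": 0, "roll": 0.05, "hand": 0.4},
    {"dx": -38, "dy": 74, "dz": 0, "roll": 0.08, "hand": 0.4},
    {"dx": -54, "dy": 106, "dz": 0, "roll": 0.11, "hand": 0.4},
    {"dx": -71, "dy": 138, "dz": 0, "roll": 0.14, "hand": 0.4},
    {"dx": -88, "dy": 170, "dz": 0, "roll": 0.17, "hand": 0.4},
    {"dx": -104, "dy": 202, "dz": 0, "roll": 0.2, "hand": 0.4},
    {"dx": -117, "dy": 226, "dz": 0, "roll": 0.23, "hand": 0.4},
    {"dx": -123, "dy": 238, "dz": 0, "roll": 0.245, "hand": 0.4},
    {"dx": -123, "dy": 238, "dz": 0, "roll": 0.245, "hand": 0.4},
  ],
)

```text
time_s: 16.6
tcp_pos: [0.453, -0.1778, 0.0703]
orientation: [-3.14, 0.002, -0.118]
ft_force: [-0.5, 0.4, -2.0]
finger_gap: 0.0485
```

Request:
apply_moves(
  series=[
    {"dx": 0, "dy": 0, "dz": 0, "roll": 0, "hand": 0.4},
    {"dx": 0, "dy": 0, "dz": 0, "roll": 0, "hand": 0.4},
    {"dx": 0, "dy": 0, "dz": 0, "roll": 0, "hand": 0.4},
  ],
)

```text
time_s: 16.9
tcp_pos: [0.4543, -0.1763, 0.0715]
orientation: [-3.141, 0.0, -0.113]
ft_force: [0.0, -0.3, -2.1]
finger_gap: 0.0485
```

```bash
python3 go.py 452.7 -177.4 -8 -0.115
```

```text
t 16.9 tcp [ 454.3 -176.3   71.5] rpy [-3.141  0.    -0.113] F [ 0.  -0.3 -2.1] gap 48.5 q [-0.6   0.02  2.06  0.    1.07  1.08]
[452.7, -177.4, -8.0, -0.115] (array([-1.5,  1.3, 79.5]), 'roll', np.float64(0.002))
```

Request:
apply_moves(
  series=[
    {"dx": -1.5, "dy": 1, "dz": 15, "roll": 0, "hand": 0.4},
    {"dx": -1.5, "dy": 1, "dz": 35, "roll": 0, "hand": 0.4},
    {"dx": -1.5, "dy": 1, "dz": 55, "roll": 0, "hand": 0.4},
    {"dx": -1.5, "dy": 1, "dz": 68, "roll": 0, "hand": 0.4},
    {"dx": -1.5, "dy": 1, "dz": 75, "roll": 0, "hand": 0.4},
    {"dx": -1.5, "dy": 1, "dz": 78, "roll": 0, "hand": 0.4},
    {"dx": -1.5, "dy": 1, "dz": 79, "roll": 0, "hand": 0.4},
    {"dx": -1.5, "dy": 1, "dz": 79, "roll": 0, "hand": 0.4},
    {"dx": -1.5, "dy": 1, "dz": 79, "roll": 0, "hand": 0.4},
  ],
)

```text
time_s: 17.8
tcp_pos: [0.4531, -0.1785, -0.0066]
orientation: [3.141, -0.001, -0.115]
ft_force: [1.0, -0.2, -2.2]
finger_gap: 0.0486
```

Request:
apply_moves(
  series=[
    {"dx": 0, "dy": 0, "dz": 1, "roll": 0, "hand": 0.4},
    {"dx": 0, "dy": 0, "dz": 1, "roll": 0, "hand": 0.4},
  ],
)

```text
time_s: 18.0
tcp_pos: [0.4527, -0.1782, -0.0081]
orientation: [3.141, -0.0, -0.115]
ft_force: [0.0, -0.2, -1.5]
finger_gap: 0.0484
```

Request:
apply_moves(
  series=[
    {"dx": 0, "dy": 0, "dz": 0.7, "roll": 0, "hand": 0.4},
    {"dx": 0, "dy": 0, "dz": 0.7, "roll": 0, "hand": 0.4},
  ],
)

```text
time_s: 18.2
tcp_pos: [0.4527, -0.1783, -0.0086]
orientation: [3.141, -0.0, -0.115]
ft_force: [-3.0, 1.3, 2.7]
finger_gap: 0.0487
```

Request:
apply_moves(
  series=[
    {"dx": 0, "dy": 0, "dz": 0.7, "roll": 0, "hand": 0.4},
    {"dx": 0, "dy": 0, "dz": 0.7, "roll": 0, "hand": 0.4},
  ],
)

```text
time_s: 18.4
tcp_pos: [0.4527, -0.1783, -0.0086]
orientation: [-3.141, 0.001, -0.115]
ft_force: [-5.3, 2.5, 10.4]
finger_gap: 0.0489
```

Floor contact came at exactly the predicted height (−8.6). Releasing and rising.

Request:
apply_moves(
  series=[
    {"dx": 0, "dy": 0, "dz": -1, "roll": 0, "hand": 0.4},
    {"dx": 0, "dy": 0, "dz": -1, "roll": 0, "hand": 0.8},
    {"dx": 0, "dy": 0, "dz": -1, "roll": 0, "hand": 0.8},
    {"dx": 0, "dy": 0, "dz": -1, "roll": 0, "hand": 0.8},
    {"dx": 0, "dy": 0, "dz": -10, "roll": 0, "hand": 0.8},
    {"dx": 0, "dy": 0, "dz": -35, "roll": 0, "hand": 0.8},
    {"dx": 0, "dy": 0, "dz": -70, "roll": 0, "hand": 0.8},
    {"dx": 0, "dy": 0, "dz": -100, "roll": 0, "hand": 0.8},
    {"dx": 0, "dy": 0, "dz": -100, "roll": 0, "hand": 0.8},
  ],
)

```text
time_s: 19.3
tcp_pos: [0.4558, -0.1803, 0.0957]
orientation: [3.137, -0.009, -0.115]
ft_force: [1.3, -1.3, 0.8]
finger_gap: 0.0687
```

```bash
python3 go.py 409.5 28.6 90 0.145
```

```text
t 19.3 tcp [ 455.8 -180.3   95.7] rpy [ 3.137 -0.009 -0.115] F [ 1.3 -1.3  0.8] gap 68.7 q [-0.61 -0.02  2.04  0.    1.11  1.08]
[409.5, 28.6, 90.0, 0.145] (array([ -70. , -202.2,    4.1]), 'roll', np.float64(-0.26))
```

Request:
apply_moves(
  series=[
    {"dx": -7, "dy": -20, "dz": 0, "roll": -0.03, "hand": 0.8},
    {"dx": -17, "dy": -50, "dz": 0, "roll": -0.07, "hand": 0.8},
    {"dx": -28, "dy": -83, "dz": 0, "roll": -0.11, "hand": 0.8},
    {"dx": -39, "dy": -116, "dz": 0, "roll": -0.15, "hand": 0.8},
    {"dx": -50, "dy": -150, "dz": 0, "roll": -0.19, "hand": 0.8},
    {"dx": -60, "dy": -180, "dz": 0, "roll": -0.23, "hand": 0.8},
    {"dx": -67, "dy": -200, "dz": 0, "roll": -0.26, "hand": 0.8},
    {"dx": -67, "dy": -200, "dz": 0, "roll": -0.26, "hand": 0.8},
    {"dx": -67, "dy": -200, "dz": 0, "roll": -0.26, "hand": 0.8},
    {"dx": -67, "dy": -200, "dz": 0, "roll": -0.26, "hand": 0.8},
  ],
)

```text
time_s: 20.3
tcp_pos: [0.4093, 0.0275, 0.0903]
orientation: [3.141, -0.0, 0.144]
ft_force: [0.7, -0.1, -0.2]
finger_gap: 0.0685
```

```bash
python3 go.py 409.5 28.6 -28 0.145; python3 look.py E; python3 - <<'E'
from h import *
t,f,s=load('E')
a=crop(t,375,115,475,245,4);b=crop(f,320,195-60,400,215,5)
h=max(len(a),len(b));P=lambda q:cv2.copyMakeBorder(q,0,h-len(q),0,0,0)
cv2.imwrite('pics/e.png',np.hstack([P(a),P(b)]))
E
```

```text
t 20.3 tcp [409.3  27.5  90.3] rpy [ 3.141 -0.     0.144] F [ 0.7 -0.1 -0.2] gap 68.5 q [-0.21 -0.22  2.23 -0.    1.13  1.22]
[409.5, 28.6, -28.0, 0.145] (array([  0.4,  -1.1, 118.3]), 'roll', np.float64(-0.001))
[0.4093 0.0274 0.0903] [ 3.142 -0.     0.143] [-0.211 -0.219  2.233 -0.     1.128  1.217]
```

View pics/e.png

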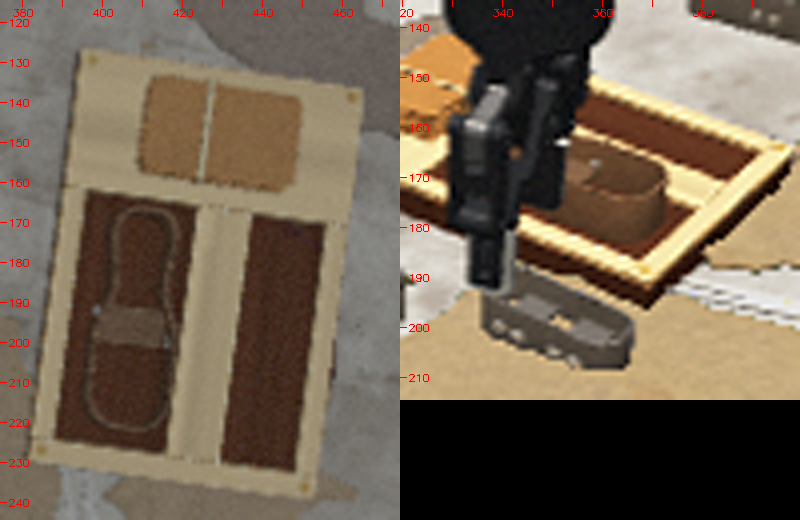

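The bottle die lies in the wide recess of the rectangular-blank tray, top view (410,195), clear of all edges. Next is the awl.

Request:
apply_moves(
  series=[
    {"dx": 0, "dy": -1, "dz": 30, "roll": 0, "hand": 0.8},
    {"dx": 0, "dy": -1, "dz": 60, "roll": 0, "hand": 0.8},
    {"dx": 0, "dy": -1, "dz": 90, "roll": 0, "hand": 0.8},
    {"dx": 0, "dy": -1, "dz": 108, "roll": 0, "hand": 0.8},
    {"dx": 0, "dy": -1, "dz": 118, "roll": 0, "hand": 0.8},
    {"dx": 0, "dy": -1, "dz": 118, "roll": 0, "hand": 0.2},
    {"dx": 0, "dy": -1, "dz": 118, "roll": 0, "hand": 0.1},
    {"dx": 0, "dy": -1, "dz": 118, "roll": 0, "hand": 0.1},
    {"dx": 0, "dy": -1, "dz": 118, "roll": 0, "hand": 0.1},
    {"dx": 0, "dy": -1, "dz": 118, "roll": 0, "hand": 0.1},
  ],
)

```text
time_s: 21.4
tcp_pos: [0.4104, 0.0288, -0.0263]
orientation: [3.14, -0.003, 0.145]
ft_force: [-0.2, 0.3, 6.6]
finger_gap: 0.0243
```

```bash
python3 go.py 409.5 28.6 -28 0.145
```

```text
t 21.4 tcp [410.4  28.8 -26.3] rpy [ 3.14e+00 -3.00e-03  1.45e-01] F [-0.2  0.3  6.6] gap 24.3 q [-0.21  0.04  2.26 -0.    0.83  1.22]
[409.5, 28.6, -28.0, 0.145] (array([-0.9,  0.1,  1.7]), 'roll', np.float64(-0.0))
```

Request:
apply_moves(
  series=[
    {"dx": 0, "dy": 0, "dz": -10, "roll": 0, "hand": 0.1},
    {"dx": 0, "dy": 0, "dz": -30, "roll": 0, "hand": 0.1},
    {"dx": 0, "dy": 0, "dz": -60, "roll": 0, "hand": 0.1},
    {"dx": 0, "dy": 0, "dz": -90, "roll": 0, "hand": 0.1},
    {"dx": 0, "dy": 0, "dz": -115, "roll": 0, "hand": 0.1},
    {"dx": 0, "dy": 0, "dz": -115, "roll": 0, "hand": 0.1},
  ],
)

```text
time_s: 22.0
tcp_pos: [0.4117, 0.0288, 0.0914]
orientation: [3.139, -0.008, 0.145]
ft_force: [0.3, -0.1, -0.2]
finger_gap: 0.025
```

Request:
apply_moves(
  series=[
    {"dx": 0, "dy": 20, "dz": 0, "roll": 0.02, "hand": 0.1},
    {"dx": -1, "dy": 55, "dz": 0, "roll": 0.05, "hand": 0.1},
    {"dx": -1, "dy": 92, "dz": 0, "roll": 0.08, "hand": 0.1},
    {"dx": -2, "dy": 130, "dz": 0, "roll": 0.11, "hand": 0.1},
    {"dx": -2, "dy": 168, "dz": 0, "roll": 0.14, "hand": 0.1},
    {"dx": -3, "dy": 206, "dz": 0, "roll": 0.17, "hand": 0.1},
    {"dx": -3, "dy": 244, "dz": 0, "roll": 0.2, "hand": 0.1},
    {"dx": -4, "dy": 280, "dz": 0, "roll": 0.23, "hand": 0.1},
    {"dx": -4, "dy": 297, "dz": 0, "roll": 0.26, "hand": 0.1},
    {"dx": -4, "dy": 297, "dz": 0, "roll": 0.26, "hand": 0.1},
  ],
)

```text
time_s: 23.0
tcp_pos: [0.4474, -0.2665, 0.0867]
orientation: [-3.141, 0.001, -0.118]
ft_force: [-0.4, 0.0, -1.2]
finger_gap: 0.0244
```

Request:
apply_moves(
  series=[
    {"dx": 0, "dy": 0, "dz": 20, "roll": 0, "hand": 0.1},
    {"dx": 0, "dy": 0, "dz": 40, "roll": 0, "hand": 0.1},
    {"dx": 0, "dy": 0, "dz": 40, "roll": 0, "hand": 0.1},
    {"dx": 0, "dy": 0, "dz": 40, "roll": 0, "hand": 0.1},
  ],
)

```text
time_s: 23.4
tcp_pos: [0.4473, -0.2638, 0.047]
orientation: [-3.14, 0.001, -0.114]
ft_force: [0.5, 0.5, 0.2]
finger_gap: 0.0246
```

```bash
python3 go.py 449.6 -266.1 -6 -0.115
```

```text
t 23.4 tcp [ 447.3 -263.8   47. ] rpy [-3.14e+00  1.00e-03 -1.14e-01] F [0.5 0.5 0.2] gap 24.6 q [-0.75  0.14  1.98  0.    1.02  0.93]
[449.6, -266.1, -6.0, -0.115] (array([ 2.6,  2.1, 53. ]), 'roll', np.float64(0.001))
```

Request:
apply_moves(
  series=[
    {"dx": 2.5, "dy": 2, "dz": 15, "roll": 0, "hand": 0.1},
    {"dx": 2.5, "dy": 2, "dz": 30, "roll": 0, "hand": 0.1},
    {"dx": 2.5, "dy": 2, "dz": 42, "roll": 0, "hand": 0.1},
    {"dx": 2.5, "dy": 2, "dz": 50, "roll": 0, "hand": 0.1},
    {"dx": 2.5, "dy": 2, "dz": 53, "roll": 0, "hand": 0.1},
    {"dx": 2.5, "dy": 2, "dz": 53, "roll": 0, "hand": 0.1},
    {"dx": 2.5, "dy": 2, "dz": 53, "roll": 0, "hand": 0.1},
  ],
)

```text
time_s: 24.1
tcp_pos: [0.4503, -0.2678, -0.0053]
orientation: [3.141, -0.001, -0.115]
ft_force: [-0.4, -0.2, -1.8]
finger_gap: 0.0244
```

Request:
apply_moves(
  series=[
    {"dx": 0, "dy": 0, "dz": 1, "roll": 0, "hand": 0.1},
    {"dx": 0, "dy": 0, "dz": 1, "roll": 0, "hand": 0.1},
  ],
)

```text
time_s: 24.3
tcp_pos: [0.4502, -0.2677, -0.0064]
orientation: [3.141, -0.001, -0.115]
ft_force: [0.9, 0.2, -1.2]
finger_gap: 0.0249
```

Request:
apply_moves(
  series=[
    {"dx": 0, "dy": 0, "dz": 1, "roll": 0, "hand": 0.1},
    {"dx": 0, "dy": 0, "dz": 1, "roll": 0, "hand": 0.1},
  ],
)

```text
time_s: 24.5
tcp_pos: [0.45, -0.2675, -0.0077]
orientation: [-3.142, -0.0, -0.115]
ft_force: [-0.3, -0.0, -0.7]
finger_gap: 0.0246
```

```bash
python3 go.py 449.6 -266.1 -8 -0.115
```

```text
t 24.5 tcp [ 450.  -267.5   -7.7] rpy [-3.142 -0.    -0.115] F [-0.3 -0.  -0.7] gap 24.6 q [-0.75  0.24  1.98  0.    0.91  0.93]
[449.6, -266.1, -8.0, -0.115] (array([-0.5, -1.3,  0.3]), 'roll', np.float64(-0.0))
```

Request:
apply_moves(
  series=[
    {"dx": 0, "dy": -1, "dz": 0.7, "roll": 0, "hand": 0.1},
    {"dx": 0, "dy": -1, "dz": 0.7, "roll": 0, "hand": 0.1},
  ],
)

```text
time_s: 24.7
tcp_pos: [0.4502, -0.2666, -0.0083]
orientation: [3.141, -0.0, -0.115]
ft_force: [-1.0, -0.2, 0.6]
finger_gap: 0.0245
```

Request:
apply_moves(
  series=[
    {"dx": 0, "dy": 0, "dz": 0.7, "roll": 0, "hand": 0.1},
    {"dx": 0, "dy": 0, "dz": 0.7, "roll": 0, "hand": 0.1},
  ],
)

```text
time_s: 24.9
tcp_pos: [0.4502, -0.2667, -0.0083]
orientation: [-3.142, 0.0, -0.115]
ft_force: [-3.2, 1.5, 6.3]
finger_gap: 0.0246
```

Request:
apply_moves(
  series=[
    {"dx": 0, "dy": 0, "dz": -0.7, "roll": 0, "hand": 0.4},
    {"dx": 0, "dy": 0, "dz": -0.7, "roll": 0, "hand": 0.6},
    {"dx": 0, "dy": 0, "dz": -0.7, "roll": 0, "hand": 0.7},
    {"dx": 0, "dy": 0, "dz": -0.7, "roll": 0, "hand": 0.7},
    {"dx": 0, "dy": 0, "dz": -12, "roll": 0, "hand": 0.7},
    {"dx": 0, "dy": 0, "dz": -40, "roll": 0, "hand": 0.7},
    {"dx": 0, "dy": 0, "dz": -75, "roll": 0, "hand": 0.7},
    {"dx": 0, "dy": 0, "dz": -100, "roll": 0, "hand": 0.7},
    {"dx": 0, "dy": 0, "dz": -100, "roll": 0, "hand": 0.7},
    {"dx": 0, "dy": 0, "dz": -100, "roll": 0, "hand": 0.7},
  ],
)

```text
time_s: 25.9
tcp_pos: [0.4504, -0.2667, 0.0917]
orientation: [3.141, -0.001, -0.115]
ft_force: [0.0, 0.4, -0.5]
finger_gap: 0.0601
```

```bash
python3 go.py 427.5 -70 90 -0.12
```

```text
t 25.9 tcp [ 450.4 -266.7   91.7] rpy [ 3.141e+00 -1.000e-03 -1.150e-01] F [ 0.   0.4 -0.5] gap 60.1 q [-0.75  0.07  1.96  0.    1.11  0.93]
[427.5, -70.0, 90.0, -0.12] (array([ -45.3, -192.8,    1.5]), 'roll', np.float64(0.005))
```

Request:
apply_moves(
  series=[
    {"dx": -5, "dy": -20, "dz": 0, "roll": 0, "hand": 0.7},
    {"dx": -12, "dy": -52, "dz": 0, "roll": 0, "hand": 0.7},
    {"dx": -20, "dy": -86, "dz": 0, "roll": 0, "hand": 0.7},
    {"dx": -28, "dy": -120, "dz": 0, "roll": 0, "hand": 0.7},
    {"dx": -36, "dy": -153, "dz": 0, "roll": 0, "hand": 0.7},
    {"dx": -42, "dy": -180, "dz": 0, "roll": 0, "hand": 0.7},
    {"dx": -45, "dy": -193, "dz": 0, "roll": 0.005, "hand": 0.7},
    {"dx": -45, "dy": -193, "dz": 0, "roll": 0.005, "hand": 0.7},
    {"dx": -45, "dy": -193, "dz": 0, "roll": 0.005, "hand": 0.7},
    {"dx": -45, "dy": -193, "dz": 0, "roll": 0.005, "hand": 0.7},
  ],
)

```text
time_s: 26.9
tcp_pos: [0.4275, -0.0703, 0.0905]
orientation: [-3.141, 0.001, -0.121]
ft_force: [0.0, -0.1, 0.7]
finger_gap: 0.0599
```

```bash
python3 go.py 427.5 -70 -29 -0.12; python3 look.py F; python3 - <<'E'
from h import *
t,f,s=load('F')
a=crop(t,375,115,475,245,4);b=crop(f,300,130,400,215,4)
h=max(len(a),len(b));P=lambda q:cv2.copyMakeBorder(q,0,h-len(q),0,0,0)
cv2.imwrite('pics/f.png',np.hstack([P(a),P(b)]))
E
```

```text
t 26.9 tcp [427.5 -70.3  90.5] rpy [-3.141e+00  1.000e-03 -1.210e-01] F [ 0.  -0.1  0.7] gap 59.9 q [-0.43 -0.15  2.18 -0.    1.12  1.27]
[427.5, -70.0, -29.0, -0.12] (array([ 1.000e-01, -2.000e-01,  1.195e+02]), 'roll', np.float64(-0.001))
[ 0.4276 -0.0704  0.0908] [-3.142  0.    -0.121] [-0.426 -0.153  2.176 -0.     1.118  1.266]
```

View pics/f.png

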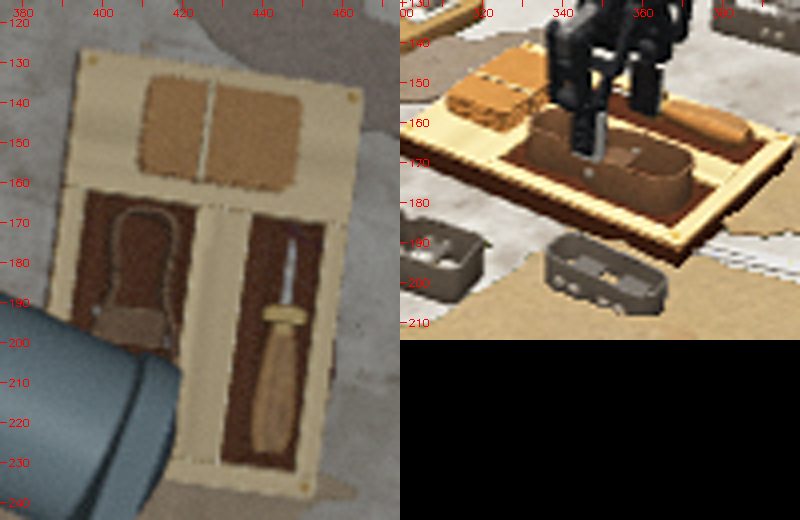

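The awl lies in the narrow recess, top view (445,172) to (441,228), within the edges. Next is the plain die.

Request:
apply_moves(
  series=[
    {"dx": 0, "dy": 0, "dz": 30, "roll": 0, "hand": 0.7},
    {"dx": 0, "dy": 0, "dz": 60, "roll": 0, "hand": 0.7},
    {"dx": 0, "dy": 0, "dz": 90, "roll": 0, "hand": 0.7},
    {"dx": 0, "dy": 0, "dz": 110, "roll": 0, "hand": 0.7},
    {"dx": 0, "dy": 0, "dz": 119, "roll": 0, "hand": 0.7},
    {"dx": 0, "dy": 0, "dz": 119, "roll": 0, "hand": 0.7},
    {"dx": 0, "dy": 0, "dz": 119, "roll": 0, "hand": 0.3},
    {"dx": 0, "dy": 0, "dz": 119, "roll": 0, "hand": 0.3},
    {"dx": 0, "dy": 0, "dz": 119, "roll": 0, "hand": 0.3},
    {"dx": 0, "dy": 0, "dz": 119, "roll": 0, "hand": 0.3},
  ],
)

```text
time_s: 28.0
tcp_pos: [0.4291, -0.0704, -0.0266]
orientation: [3.14, -0.003, -0.12]
ft_force: [-1.3, 0.2, 7.3]
finger_gap: 0.0354
```

```bash
python3 go.py 427.5 -70 -29 -0.12
```

```text
t 28.0 tcp [429.1 -70.4 -26.6] rpy [ 3.14e+00 -3.00e-03 -1.20e-01] F [-1.3  0.2  7.3] gap 35.4 q [-0.42  0.09  2.21 -0.    0.84  1.27]
[427.5, -70.0, -29.0, -0.12] (array([-1.7, -0.2,  2.4]), 'roll', np.float64(-0.0))
```

Request:
apply_moves(
  series=[
    {"dx": 0, "dy": 0, "dz": -10, "roll": 0, "hand": 0.3},
    {"dx": 0, "dy": 0, "dz": -35, "roll": 0, "hand": 0.3},
    {"dx": 0, "dy": 0, "dz": -65, "roll": 0, "hand": 0.3},
    {"dx": 0, "dy": 0, "dz": -95, "roll": 0, "hand": 0.3},
    {"dx": 3, "dy": -14, "dz": -115, "roll": 0, "hand": 0.3},
    {"dx": 10, "dy": -42, "dz": -118, "roll": 0, "hand": 0.3},
    {"dx": 18, "dy": -78, "dz": -118, "roll": 0, "hand": 0.3},
    {"dx": 26, "dy": -114, "dz": -118, "roll": -0.01, "hand": 0.3},
    {"dx": 34, "dy": -150, "dz": -118, "roll": -0.02, "hand": 0.3},
    {"dx": 43, "dy": -186, "dz": -118, "roll": -0.03, "hand": 0.3},
  ],
)

```text
time_s: 29.0
tcp_pos: [0.4923, 0.1115, 0.0902]
orientation: [3.142, 0.0, -0.089]
ft_force: [0.6, -0.5, -1.5]
finger_gap: 0.0349
```

Request:
apply_moves(
  series=[
    {"dx": 8, "dy": -36, "dz": 0, "roll": 0, "hand": 0.3},
    {"dx": 16, "dy": -72, "dz": 0, "roll": -0.01, "hand": 0.3},
    {"dx": 24, "dy": -108, "dz": 0, "roll": -0.01, "hand": 0.3},
    {"dx": 33, "dy": -145, "dz": 0, "roll": -0.02, "hand": 0.3},
    {"dx": 42, "dy": -180, "dz": 0, "roll": -0.028, "hand": 0.3},
    {"dx": 48, "dy": -205, "dz": 0, "roll": -0.028, "hand": 0.3},
    {"dx": 51, "dy": -220, "dz": 0, "roll": -0.028, "hand": 0.3},
    {"dx": 51, "dy": -220, "dz": 0, "roll": -0.028, "hand": 0.3},
    {"dx": 51, "dy": -220, "dz": 0, "roll": -0.028, "hand": 0.3},
    {"dx": 51, "dy": -220, "dz": 0, "roll": -0.028, "hand": 0.3},
  ],
)

```text
time_s: 30.0
tcp_pos: [0.5627, 0.3235, 0.0898]
orientation: [3.141, 0.001, -0.063]
ft_force: [0.1, -1.1, -3.6]
finger_gap: 0.0351
```

```bash
python3 go.py 572.9 325.7 -6 -0.062
```

```text
t 30.0 tcp [562.7 323.5  89.8] rpy [ 3.141e+00  1.000e-03 -6.300e-02] F [ 0.1 -1.1 -3.6] gap 35.1 q [ 0.35  0.35  1.63 -0.    1.16  1.98]
[572.9, 325.7, -6.0, -0.062] (array([10.2, -2.9, 95.8]), 'roll', np.float64(-0.001))
```

Request:
apply_moves(
  series=[
    {"dx": 5, "dy": -2, "dz": 10, "roll": 0, "hand": 0.3},
    {"dx": 10, "dy": -3, "dz": 30, "roll": 0, "hand": 0.3},
    {"dx": 10, "dy": -3, "dz": 50, "roll": 0, "hand": 0.3},
    {"dx": 10, "dy": -3, "dz": 70, "roll": 0, "hand": 0.3},
    {"dx": 10, "dy": -3, "dz": 85, "roll": 0, "hand": 0.3},
    {"dx": 10, "dy": -3, "dz": 92, "roll": 0, "hand": 0.3},
    {"dx": 10, "dy": -3, "dz": 96, "roll": 0, "hand": 0.3},
    {"dx": 10, "dy": -3, "dz": 96, "roll": 0, "hand": 0.3},
    {"dx": 10, "dy": -3, "dz": 96, "roll": 0, "hand": 0.3},
  ],
)

```text
time_s: 30.9
tcp_pos: [0.5741, 0.3271, -0.0051]
orientation: [-3.141, -0.002, -0.062]
ft_force: [-1.0, -0.5, -1.7]
finger_gap: 0.035
```

```bash
python3 go.py 572.9 325.7 -8.6 -0.062
```

```text
t 30.9 tcp [574.1 327.1  -5.1] rpy [-3.141e+00 -2.000e-03 -6.200e-02] F [-1.  -0.5 -1.7] gap 35.0 q [0.35 0.5  1.62 0.   1.01 1.98]
[572.9, 325.7, -8.6, -0.062] (array([-1.1,  1.4,  3.5]), 'roll', np.float64(-0.0))
```

Request:
apply_moves(
  series=[
    {"dx": 0, "dy": 0, "dz": 1, "roll": 0, "hand": 0.3},
    {"dx": 0, "dy": 0, "dz": 2, "roll": 0, "hand": 0.3},
    {"dx": 0, "dy": 0, "dz": 2.5, "roll": 0, "hand": 0.3},
    {"dx": 0, "dy": 0, "dz": 2.5, "roll": 0, "hand": 0.3},
  ],
)

```text
time_s: 31.3
tcp_pos: [0.5735, 0.3269, -0.0084]
orientation: [-3.141, -0.0, -0.062]
ft_force: [0.8, 0.2, -2.1]
finger_gap: 0.0353
```

Request:
apply_moves(
  series=[
    {"dx": 0, "dy": 0, "dz": 0.8, "roll": 0, "hand": 0.3},
    {"dx": 0, "dy": 0, "dz": 0.8, "roll": 0, "hand": 0.3},
  ],
)

```text
time_s: 31.5
tcp_pos: [0.5735, 0.3269, -0.0085]
orientation: [3.142, -0.0, -0.062]
ft_force: [-2.9, -1.0, 4.8]
finger_gap: 0.0349
```

Request:
apply_moves(
  series=[
    {"dx": 0, "dy": 0, "dz": 0.5, "roll": 0, "hand": 0.3},
    {"dx": 0, "dy": 0, "dz": 0.5, "roll": 0, "hand": 0.3},
  ],
)

```text
time_s: 31.7
tcp_pos: [0.5736, 0.3269, -0.0085]
orientation: [3.141, 0.0, -0.062]
ft_force: [-5.1, -1.7, 8.0]
finger_gap: 0.0349
```

Request:
apply_moves(
  series=[
    {"dx": 0, "dy": 0, "dz": -1, "roll": 0, "hand": 0.5},
    {"dx": 0, "dy": 0, "dz": -1, "roll": 0, "hand": 0.65},
    {"dx": 0, "dy": 0, "dz": -1, "roll": 0, "hand": 0.65},
    {"dx": 0, "dy": 0, "dz": -1, "roll": 0, "hand": 0.65},
    {"dx": 0, "dy": 0, "dz": -12, "roll": 0, "hand": 0.65},
    {"dx": 0, "dy": 0, "dz": -40, "roll": 0, "hand": 0.65},
    {"dx": 0, "dy": 0, "dz": -75, "roll": 0, "hand": 0.65},
    {"dx": 0, "dy": 0, "dz": -100, "roll": 0, "hand": 0.65},
    {"dx": 0, "dy": 0, "dz": -100, "roll": 0, "hand": 0.65},
    {"dx": 0, "dy": 0, "dz": -100, "roll": 0, "hand": 0.65},
  ],
)

```text
time_s: 32.7
tcp_pos: [0.5737, 0.3269, 0.0909]
orientation: [-3.141, -0.001, -0.062]
ft_force: [0.6, 0.7, -0.7]
finger_gap: 0.0551
```

```bash
python3 go.py 422 116.7 90 -0.14
```

```text
t 32.7 tcp [573.7 326.9  90.9] rpy [-3.141e+00 -1.000e-03 -6.200e-02] F [ 0.6  0.7 -0.7] gap 55.1 q [0.35 0.37 1.6  0.   1.17 1.98]
[422.0, 116.7, 90.0, -0.14] (array([-138.3,  219.2,    0.6]), 'roll', np.float64(0.078))
```

Request:
apply_moves(
  series=[
    {"dx": -12, "dy": 19, "dz": 0, "roll": 0.01, "hand": 0.65},
    {"dx": -30, "dy": 48, "dz": 0, "roll": 0.02, "hand": 0.65},
    {"dx": -50, "dy": 80, "dz": 0, "roll": 0.03, "hand": 0.65},
    {"dx": -70, "dy": 112, "dz": 0, "roll": 0.04, "hand": 0.65},
    {"dx": -90, "dy": 144, "dz": 0, "roll": 0.05, "hand": 0.65},
    {"dx": -110, "dy": 175, "dz": 0, "roll": 0.06, "hand": 0.65},
    {"dx": -128, "dy": 203, "dz": 0, "roll": 0.078, "hand": 0.65},
    {"dx": -138, "dy": 219, "dz": 0, "roll": 0.078, "hand": 0.65},
    {"dx": -138, "dy": 219, "dz": 0, "roll": 0.078, "hand": 0.65},
    {"dx": -138, "dy": 219, "dz": 0, "roll": 0.078, "hand": 0.65},
  ],
)

```text
time_s: 33.7
tcp_pos: [0.4216, 0.1168, 0.0893]
orientation: [-3.141, 0.001, -0.141]
ft_force: [-0.2, 0.6, -0.1]
finger_gap: 0.0554
```

```bash
python3 go.py 422 116.7 -29 -0.14; python3 look.py G
```

```text
t 33.7 tcp [421.6 116.8  89.3] rpy [-3.141e+00  1.000e-03 -1.410e-01] F [-0.2  0.6 -0.1] gap 55.4 q [ 0.01 -0.14  2.17  0.    1.11  1.72]
[422.0, 116.7, -29.0, -0.14] (array([6.000e-01, 1.000e-01, 1.183e+02]), 'roll', np.float64(-0.001))
[0.4222 0.1173 0.0897] [-3.141e+00  1.000e-03 -1.400e-01] [ 0.011 -0.138  2.165  0.     1.115  1.721]
```

Request:
apply_moves(
  series=[
    {"dx": 0, "dy": 0, "dz": 30, "roll": 0, "hand": 0.65},
    {"dx": 0, "dy": 0, "dz": 60, "roll": 0, "hand": 0.65},
    {"dx": 0, "dy": 0, "dz": 90, "roll": 0, "hand": 0.65},
    {"dx": 0, "dy": 0, "dz": 110, "roll": 0, "hand": 0.65},
    {"dx": 0, "dy": 0, "dz": 119, "roll": 0, "hand": 0.65},
    {"dx": 0, "dy": 0, "dz": 119, "roll": 0, "hand": 0.65},
    {"dx": 0, "dy": 0, "dz": 119, "roll": 0, "hand": 0.05},
    {"dx": 0, "dy": 0, "dz": 119, "roll": 0, "hand": 0.05},
    {"dx": 0, "dy": 0, "dz": 119, "roll": 0, "hand": 0.05},
    {"dx": 0, "dy": 0, "dz": 119, "roll": 0, "hand": 0.05},
  ],
)

```text
time_s: 34.8
tcp_pos: [0.4235, 0.1169, -0.0275]
orientation: [-3.141, -0.003, -0.14]
ft_force: [-1.3, -0.0, 6.7]
finger_gap: 0.0166
```

```bash
python3 go.py 422 116.7 -29 -0.14
```

```text
t 34.8 tcp [423.5 116.9 -27.5] rpy [-3.141e+00 -3.000e-03 -1.400e-01] F [-1.3 -0.   6.7] gap 16.6 q [0.01 0.11 2.2  0.   0.84 1.72]
[422.0, 116.7, -29.0, -0.14] (array([-1.4,  0.4,  1.5]), 'roll', np.float64(-0.0))
```

Request:
apply_moves(
  series=[
    {"dx": 0, "dy": 0, "dz": -10, "roll": 0, "hand": 0.05},
    {"dx": 0, "dy": 0, "dz": -35, "roll": 0, "hand": 0.05},
    {"dx": 0, "dy": 0, "dz": -65, "roll": 0, "hand": 0.05},
    {"dx": 0, "dy": 0, "dz": -95, "roll": 0, "hand": 0.05},
    {"dx": 10, "dy": -11, "dz": -105, "roll": -0.01, "hand": 0.05},
    {"dx": 32, "dy": -35, "dz": -105, "roll": -0.02, "hand": 0.05},
    {"dx": 56, "dy": -61, "dz": -105, "roll": -0.04, "hand": 0.05},
    {"dx": 82, "dy": -90, "dz": -105, "roll": -0.06, "hand": 0.05},
    {"dx": 108, "dy": -118, "dz": -105, "roll": -0.078, "hand": 0.05},
    {"dx": 127, "dy": -139, "dz": -105, "roll": -0.078, "hand": 0.05},
  ],
)

```text
time_s: 35.8
tcp_pos: [0.5686, 0.238, 0.0769]
orientation: [-3.141, -0.001, -0.061]
ft_force: [0.7, -0.3, -1.7]
finger_gap: 0.0167
```

Request:
apply_moves(
  series=[
    {"dx": 0, "dy": 0, "dz": 10, "roll": 0, "hand": 0.05},
    {"dx": 0, "dy": 0, "dz": 25, "roll": 0, "hand": 0.05},
    {"dx": 0, "dy": 0, "dz": 35, "roll": 0, "hand": 0.05},
    {"dx": 0, "dy": 0, "dz": 35, "roll": 0, "hand": 0.05},
    {"dx": 0, "dy": 0, "dz": 35, "roll": 0, "hand": 0.05},
  ],
)

```text
time_s: 36.3
tcp_pos: [0.5662, 0.236, 0.0405]
orientation: [3.141, 0.001, -0.063]
ft_force: [0.1, 0.3, -0.3]
finger_gap: 0.0163
```

```bash
python3 go.py 567.6 237.3 -6.5 -0.062
```

```text
t 36.3 tcp [566.2 236.   40.5] rpy [ 3.141e+00  1.000e-03 -6.300e-02] F [ 0.1  0.3 -0.3] gap 16.3 q [ 0.21  0.34  1.74 -0.    1.06  1.84]
[567.6, 237.3, -6.5, -0.062] (array([ 1.3, -1.4, 47. ]), 'roll', np.float64(-0.001))
```

Request:
apply_moves(
  series=[
    {"dx": 1, "dy": -1.4, "dz": 15, "roll": 0, "hand": 0.05},
    {"dx": 1, "dy": -1.4, "dz": 30, "roll": 0, "hand": 0.05},
    {"dx": 1, "dy": -1.4, "dz": 40, "roll": 0, "hand": 0.05},
    {"dx": 1, "dy": -1.4, "dz": 45, "roll": 0, "hand": 0.05},
    {"dx": 1, "dy": -1.4, "dz": 47, "roll": 0, "hand": 0.05},
    {"dx": 1, "dy": -1.4, "dz": 47, "roll": 0, "hand": 0.05},
    {"dx": 1, "dy": -1.4, "dz": 47, "roll": 0, "hand": 0.05},
  ],
)

```text
time_s: 37.0
tcp_pos: [0.5688, 0.2381, -0.0054]
orientation: [-3.141, -0.001, -0.062]
ft_force: [1.2, 0.2, -0.0]
finger_gap: 0.0161
```

Request:
apply_moves(
  series=[
    {"dx": 0, "dy": 0, "dz": 1, "roll": 0, "hand": 0.05},
    {"dx": 0, "dy": 0, "dz": 1.5, "roll": 0, "hand": 0.05},
    {"dx": 0, "dy": 0, "dz": 1.5, "roll": 0, "hand": 0.05},
  ],
)

```text
time_s: 37.3
tcp_pos: [0.5683, 0.238, -0.0073]
orientation: [-3.142, -0.0, -0.062]
ft_force: [-0.2, -0.5, -1.0]
finger_gap: 0.0167
```

```bash
python3 go.py 567.6 237.3 -9.5 -0.062
```

```text
t 37.3 tcp [568.3 238.   -7.3] rpy [-3.142 -0.    -0.062] F [-0.2 -0.5 -1. ] gap 16.7 q [0.21 0.42 1.74 0.   0.97 1.85]
[567.6, 237.3, -9.5, -0.062] (array([-0.7,  0.7,  2.2]), 'roll', np.float64(-0.0))
```

Request:
apply_moves(
  series=[
    {"dx": 0, "dy": 0.7, "dz": 1, "roll": 0, "hand": 0.05},
    {"dx": 0, "dy": 0.7, "dz": 1.6, "roll": 0, "hand": 0.05},
    {"dx": 0, "dy": 0.7, "dz": 1.6, "roll": 0, "hand": 0.05},
  ],
)

```text
time_s: 37.6
tcp_pos: [0.5681, 0.2372, -0.0091]
orientation: [3.142, 0.0, -0.062]
ft_force: [0.0, 0.5, -1.1]
finger_gap: 0.0163
```

Request:
apply_moves(
  series=[
    {"dx": 0, "dy": 0, "dz": 0.7, "roll": 0, "hand": 0.05},
    {"dx": 0, "dy": 0, "dz": 0.7, "roll": 0, "hand": 0.05},
  ],
)

```text
time_s: 37.8
tcp_pos: [0.5683, 0.2373, -0.0094]
orientation: [3.142, -0.0, -0.062]
ft_force: [-1.1, -1.4, 1.6]
finger_gap: 0.0166
```

Request:
apply_moves(
  series=[
    {"dx": 0, "dy": 0, "dz": 0.5, "roll": 0, "hand": 0.05},
    {"dx": 0, "dy": 0, "dz": 0.5, "roll": 0, "hand": 0.05},
  ],
)

```text
time_s: 38.0
tcp_pos: [0.5683, 0.2373, -0.0094]
orientation: [3.141, 0.0, -0.062]
ft_force: [-3.7, -0.7, 5.5]
finger_gap: 0.0166
```

Floor contact at −9.4, as expected. Releasing, then rising clear and moving aside for the check.

Request:
apply_moves(
  series=[
    {"dx": 0, "dy": 0, "dz": -1, "roll": 0, "hand": 0.2},
    {"dx": 0, "dy": 0, "dz": -1, "roll": 0, "hand": 0.5},
    {"dx": 0, "dy": 0, "dz": -1, "roll": 0, "hand": 0.5},
    {"dx": 0, "dy": 0, "dz": -1, "roll": 0, "hand": 0.5},
    {"dx": 0, "dy": 0, "dz": -12, "roll": 0, "hand": 0.5},
    {"dx": 0, "dy": 0, "dz": -40, "roll": 0, "hand": 0.5},
    {"dx": 0, "dy": 0, "dz": -75, "roll": 0, "hand": 0.5},
    {"dx": 0, "dy": 0, "dz": -110, "roll": 0, "hand": 0.5},
    {"dx": 0, "dy": 0, "dz": -140, "roll": 0, "hand": 0.5},
    {"dx": 0, "dy": 0, "dz": -140, "roll": 0, "hand": 0.5},
  ],
)

```text
time_s: 39.0
tcp_pos: [0.5719, 0.2382, 0.1366]
orientation: [-3.139, -0.011, -0.062]
ft_force: [0.1, 0.5, 0.3]
finger_gap: 0.0427
```

Request:
apply_moves(
  series=[
    {"dx": -12, "dy": 20, "dz": 0, "roll": 0, "hand": 0.5},
    {"dx": -30, "dy": 50, "dz": 0, "roll": 0, "hand": 0.5},
    {"dx": -50, "dy": 85, "dz": 0, "roll": 0, "hand": 0.5},
    {"dx": -70, "dy": 120, "dz": 0, "roll": 0, "hand": 0.5},
    {"dx": -90, "dy": 155, "dz": 0, "roll": 0, "hand": 0.5},
    {"dx": -110, "dy": 190, "dz": 0, "roll": 0, "hand": 0.5},
    {"dx": -125, "dy": 215, "dz": 0, "roll": 0, "hand": 0.5},
    {"dx": -130, "dy": 225, "dz": 0, "roll": 0, "hand": 0.5},
    {"dx": -130, "dy": 225, "dz": 0, "roll": 0, "hand": 0.5},
    {"dx": -130, "dy": 225, "dz": 0, "roll": 0, "hand": 0.5},
  ],
)

```text
time_s: 40.0
tcp_pos: [0.425, 0.0212, 0.13]
orientation: [-3.141, -0.001, -0.062]
ft_force: [-0.5, 0.6, -0.5]
finger_gap: 0.0427
```

```bash
python3 look.py H; python3 - <<'E'
from h import *
t,f,s=load('H')
a=crop(t,165,80,265,200,3.3);b=crop(f,130,170,300,310,2.7,None,20)
c=crop(t,265,80,475,250,1.9,None,20);d=crop(f,260,120,410,220,2.6,None,20)
def st(x,y):
    w=max(x.shape[1],y.shape[1]);return np.vstack([cv2.copyMakeBorder(q,0,0,0,w-q.shape[1],0) for q in(x,y)])
L,R=st(a,b)[:600],None
im=np.zeros((780,880,3),np.uint8)
for q,x,y in((a,0,0),(b,335,0),(c,0,400),(d,405,400)):
    h,w=q.shape[:2];im[y:y+h,x:x+w]=q
cv2.imwrite('pics/hh.png',im[:, :800][:724] if 0 else cv2.resize(im[:724,:800],(663,600)))
E
```

```text
[0.4251 0.0215 0.1299] [-3.141 -0.    -0.061] [-0.217 -0.237  2.168  0.     1.211  1.414]
```

View pics/hh.png

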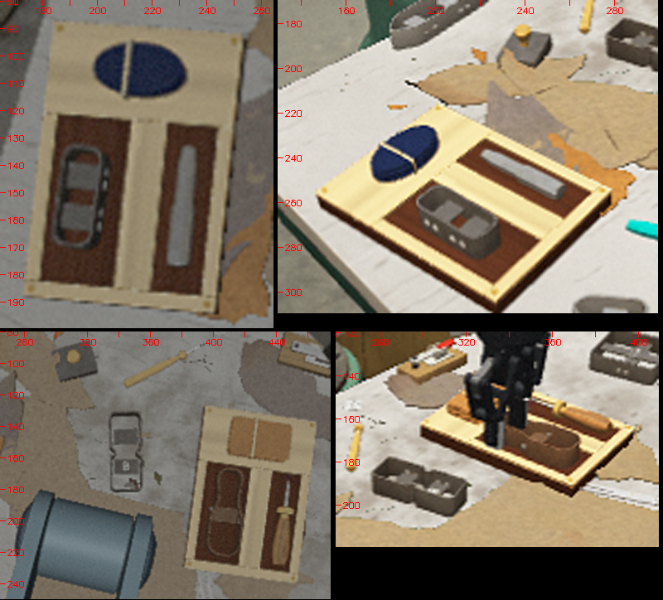

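All four pieces lie flat inside their recesses. The notched die is unmoved at top (345,155), and the arm is clear. Handing in.

```bash
python3 -c "
from workcell import workorder,monitor
print(workorder.close_job(),monitor.state()['time_s'])"
```

```text
the job is handed in; nothing more can be done
the job is handed in; nothing more can be done
```

Both kits are made up and the job is handed in, about 40 s on the robot clock. The bottle die and awl are in the rectangular-blank tray. The plain round-ended die and grey punch are in the oval-blank tray. They were placed in that order, and the notched die was left where it was.

**Last checks:** In the final pictures all four pieces lie flat within their recess edges and the notched die is unmoved, with the gripper open and clear. Each piece touched its recess floor at the expected height, 18 mm above where it was picked up.

**What disagreed:**
- **Tool length:** The finger tips ended 35 mm short of the reported TCP. My first close on the bottle die therefore shut in the air above it, without touching it.
- **Board probe:** I measured that offset by pressing the shut fingertips on bare board. I pressed further than needed, and the vertical force reached about 41 N (about 45 N in all). This was the fingertips, not the gripper body, and well under the 120 N wrist limit. I then used the measured offset for every pick and place.
- **First move call:** It was refused because rows need all five fields. Nothing moved.

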